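# Draw a tray runner out of the crate's hand-hole and lay it on the rack stand

### The arm

A 6-joint arm with a two-finger parallel gripper is mounted at the origin on the work surface. World frame = base frame: x ahead of the robot, y to its left, z up, the work surface at z = 0. Lengths are in mm, angles in rad, forces in N, time in s.
With the tool pointing down it reaches from about 250 to 775 mm from the base axis. Payload 4 kg.
Tool frame: the origin (TCP) lies at the very end of the fingers, on their centre line; the grasp point (between the pads) lies 19 mm behind it; z points along the fingers, x is the direction in which the jaws open and shut, and the axes are right-handed (so a half turn about z gives the same grasp; the last joint's range is limited). The gripper opens to 85 mm and grips with 20 to 120 N. Pads are 22 mm wide; open, the fingers measure 114 mm over their backs; the gripper's body (76 mm by 85 mm) begins 54 mm behind the grasp point. The pads swing forward as they close: fully open they stand 13 mm farther back than shut.
Start: joints at [-1.366, 0.087, 1.371, -0, 1.684, -0.103], TCP at [166.626, -524.169, 231.341] pointing down, gripper open.
Joint ranges: [-3.1, 3.1], [-0.76, 2.03], [0.27, 2.55], [-1.08, 4.22], [0.17, 2.65], [-2.57, 2.57]. Speed limits (rad/s): [2.79, 2.79, 3.14, 3.14, 3.14, 3.14].

### API

Orientations are given as a rotation vector (axis times angle).
In Python, from plant import manip, read_camera gives the robot as it stands.
- The arm moves only by the shell command python3 -m pendant 'ROWS' [OPENING] [FORCE]. ROWS is JSON, a list of rows, each a list of 2 entries, a list of its own where there are three numbers: the shift along the tool's x, y, z in cm, then the turn, a rotation vector about the tool's x, y, z in degrees. A call has 1 to 20 rows; each row is the pose to reach, as a shift and turn from the pose commanded when the call began, along the tool's axes at that moment; what a row does not reach only later rows make up. A row lasts 1/12 s, in which the tool goes at most 41.7 mm and 7.16 degrees, less where a joint would pass 70% of its speed; a pose out of reach is approached as far as the arm can. A call with a gripper value outside its range is refused whole. OPENING is the opening, from 0 (shut) to 1 (fully open), set as the call begins (- or left out, the last holds). The fingers move at their own pace and stop on an object; FORCE is the grip in N (left out, the last holds). Time passes only in rows, so rows that repeat a pose let the fingers close. It gives the time, the measured TCP pose, the force and the opening at its end, in the units of the state.
- manip.read_state(): the state, without advancing time (a new reading comes with each control period).
- read_camera(name): name is "side" or "top"; returns a dict with "color" (480x640x3 uint8, blue, green, red), "depth" (480x640 float32, mm along the optical axis (not along the pixel's ray), 0 where there is no reading), "mtx" (3x3 intrinsics, pixels), "extrinsics" (4x4, takes a point from camera to world coordinates). Camera axes: x right, y up, looking along -z (the intrinsics and any distortion apply to the point x, -y, -z); pixel columns grow to the right and rows downward; lengths in mm; the calibration is good to about 2 mm. A picture is of the moment at which its call begins.
- manip.close_job(): hands the job in, once; it reports no verdict.
The state is a dict: "t": time; "joint_pos": joint angles; "dq": joint speeds; "joint_efforts": joint torques, N m; "tool_pos": TCP position; "tcp_rot": TCP orientation; "contact_force": force on the tool from outside, world axes, zero at the start; "moment": the same for the moment, N m; "width": finger opening in mm.
Only numpy, scipy, OpenCV 4.12 (cv2) and the standard library are available. Lean on these libraries where they do the work, as an engineer would, in place of code of your own. Each camera call takes 0.05 s, during which the arm holds its last target.

### The job

A steel tray runner is stuck in the orange crate, its plain end poking up out of the hand-hole. Tilt it level and draw it out through the hole, feeling your way past the off-centre lug on its hidden end without dragging the crate. Then lower it (do not drop it), lug down, into both notches of the stand, roughly centred, let go, and leave the bowl, jar and cup where they are.

Things in the scene. Friction and masses are not known exactly. Their poses are not given: they have to be found in the camera images.
- runner_mid (a point): Centre of the loose steel tray runner: bar 320 mm long (y), 16 wide (x), 10 thick (z), 0.25 kg. +y: plain end, blue band, 70 mm out of the slot. Under the last 12 mm of the -y end, hidden in the crate, a lug 30 wide hangs 18 mm below the bar, clamped off-centre by up to 9 mm to either side (unknown). At first it stands on the crate floor, the bar sloping up outward 21 degrees over the sill.
- slot (a point): Centre of the outer mouth of the crate's hand-hole; y points level out of the crate, z up. 36 mm wide (x), 36 high (z), 22 deep (y = 0 to -22). Sill 100 mm, lintel 136 mm above the table. The lug end (28 tall) passes only nearly level, midway in height, and with the lug, not the bar, centred within 3 mm in x: if caught, back off, shift sideways, try again. About 14 N drags the crate.
- crate: Orange crate, loose, about 2 kg, 200 x 260 (y) x 165 mm high, inside floor 5 mm up, origin under its centre, slot in its +y end. A drying tray with white cups (to 185 mm high) is fixed over its top, so the runner can leave only by the slot.
- cradle (a point): Middle of the fixed stand, midway between its two posts, at the height of the notch floors (60 mm above the table). Posts at y = +75 and -75 mm, each 16 mm long; their notches run along y, open upward, 28 mm wide between cheeks 10 thick and 24 high. Base plate 75 x 220 x 8 mm. The seated runner lies along y, either way round, its lug hanging outside the posts.
- bowl: Steel bowl, 90 mm across, 45 mm high; bystander. Origin under its centre.
- jar: Clear jar with a blue cap, 56 mm across, 75 mm high; bystander. Origin under its centre.
- cup: White cup, 72 mm across, 70 mm high; bystander. Origin under its centre.
Mind the look-alikes: they are no part of the job. Of the things that look like the part that bears cradle, the smallest one is meant.

How it is judged (in metres and radians):
On the way, in this order (a step that is already met when the one before it is completed fails the run):
1. the runner is drawn wholly out of the crate through the slot (y of runner_mid in the frame of slot above 0.16 m), for 0.1 s.
2. the runner is lowered to the notches while still held (z of runner_mid in the frame of cradle between 0 and 0.014 m and horizontal distance between runner_mid and cradle below 0.04 m and contact force between the fingers and runner above 0.5 N), for 0.05 s.
At the end, for the whole second after the job is handed in: The runner rests, released and still, on the floors of both notches of the stand: its centre within 9 mm of the stand's middle line, within 35 mm of the middle along the stand and within 4 mm of its seated height, level within 4.5 degrees with its lug down (z of runner_mid in the frame of cradle between 0.002 and 0.009 m and x of runner_mid in the frame of cradle between -0.009 and 0.009 m and y of runner_mid in the frame of cradle between -0.035 and 0.035 m and angle between the y axis of runner_mid and the y axis of cradle, either way round below 0.12 rad and angle between runner_mid's own z axis and vertical below 0.08 rad and linear speed of runner below 0.01 m/s and contact force between the fingers and runner below 0.1 N); the robot touches nothing.
It fails at once if the crate is dragged or lifted by more than 25 mm (distance of slot from where it was at the start of the episode above 0.025 m).
It fails at once if the bowl is moved by more than 25 mm (distance of bowl from where it was at the start of the episode above 0.025 m).
It fails at once if the jar is moved by more than 25 mm (distance of jar from where it was at the start of the episode above 0.025 m).
It fails at once if the cup is moved by more than 25 mm (distance of cup from where it was at the start of the episode above 0.025 m).
It also fails if it takes over 58 s, if anything falls off the work surface, if the arm or the gripper's body presses on something with over 40 N, if the wrist force passes 120 N, or if a joint passes its speed limit or range.

## Working session

There is one attempt and no reset: what is moved stays moved. The work goes in short steps, Python scripts to look and compute and a shell command to move; the robot and the scene stay as the last step left them, time stands still between calls to the robot, and variables do not carry over. Pictures are saved under pics/ and viewed, and the job is handed in when it is done.

```bash
mkdir -p pics; ls; python3 - <<'E'
from plant import manip, read_camera
import cv2,numpy as np
for n in("side","top"):
    c=read_camera(n); cv2.imwrite(f"pics/{n}0.png",c["color"]); np.savez(f"/tmp/{n}0.npz",**c)
    print(n,np.round(c["mtx"],1).tolist(),np.round(c["extrinsics"],3).tolist(), [k for k in c])
s=manip.read_state(); print(s)
E
```

```text
pics
side [[586.9, 0.0, 318.5], [0.0, 586.9, 224.8], [0.0, 0.0, 1.0]] [[-0.857, 0.258, -0.447, -195.382], [-0.516, -0.451, 0.728, 1118.348], [-0.014, 0.854, 0.52, 861.812], [0.0, 0.0, 0.0, 1.0]] ['color', 'depth', 'mtx', 'extrinsics']
top [[574.9, 0.0, 319.0], [0.0, 574.9, 235.9], [0.0, 0.0, 1.0]] [[0.054, 0.977, -0.209, 227.633], [-0.999, 0.052, -0.014, 28.629], [-0.002, 0.209, 0.978, 1247.793], [0.0, 0.0, 0.0, 1.0]] ['color', 'depth', 'mtx', 'extrinsics']
{'t': 0.1, 'joint_pos': array([-1.36612587e+00,  8.78787525e-02,  1.37215676e+00, -1.30048987e-05,
        1.68360878e+00, -1.03080174e-01]), 'dq': array([ 0.00122496, -0.00150762, -0.00323764, -0.00082037, -0.00041745,
       -0.00023237]), 'joint_efforts': array([ 1.78427341e-03, -3.53017581e+01, -3.14220285e+01, -1.60277705e-04,
        7.93736108e-03,  1.87360365e-05]), 'tool_pos': array([ 166.50973313, -523.6970225 ,  230.23025628]), 'tcp_rot': array([-2.53456746e+00,  1.85391151e+00,  2.40412129e-03]), 'contact_force': array([-0.44846378,  0.53154166,  0.44829532]), 'moment': array([-0.0085888 ,  0.00348817,  0.02592231]), 'width': 85.3810736189552}
```

View pics/side0.png

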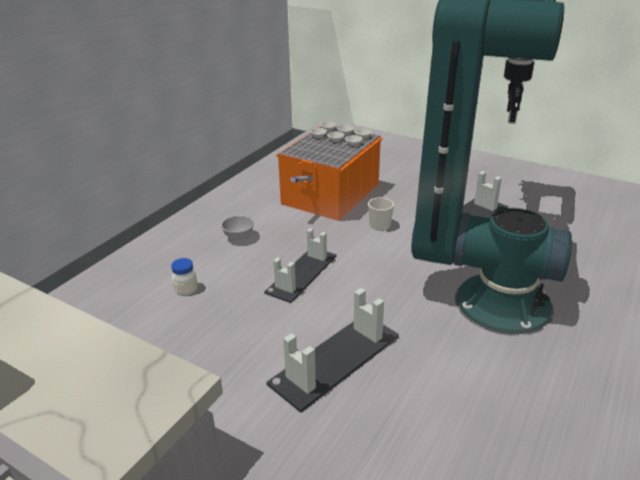

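View pics/top0.png

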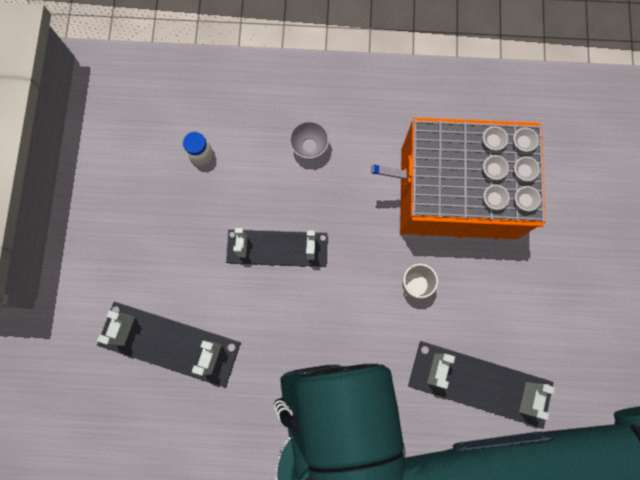

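Side view: crate at about (330,175) with the runner end at (300,180). Jar is at (184,277), bowl at (238,230) and cup at (381,213). Top view: runner's blue end at (376,169), crate at (475,175).

Candidates for the stand in the top view: A (277,248), B (168,344), C (482,384). A is the smallest, so it's my choice. I'll check it in a crop and measure.

```bash
cat > h.py <<'E'
import numpy as np,cv2
def load(n,k=0):
    c=dict(np.load(f"/tmp/{n}{k}.npz")); return c
def cloud(c):
    h,w=c["depth"].shape; K=c["mtx"]; u,v=np.meshgrid(np.arange(w),np.arange(h)); d=c["depth"]
    P=np.stack([(u-K[0,2])/K[0,0]*d,-(v-K[1,2])/K[1,1]*d,-d],-1)
    return P@c["extrinsics"][:3,:3].T+c["extrinsics"][:3,3]
def ray(c,uv):
    K=c["mtx"];E=c["extrinsics"]; uv=np.atleast_2d(uv).astype(float)
    d=np.stack([(uv[:,0]-K[0,2])/K[0,0],-(uv[:,1]-K[1,2])/K[1,1],-np.ones(len(uv))],-1)@E[:3,:3].T
    return E[:3,3],d
def onz(c,uv,z):
    o,d=ray(c,uv); return o+d*((z-o[2])/d[:,2])[:,None]
def proj(c,P):
    E=c["extrinsics"];K=c["mtx"];q=(np.atleast_2d(P)-E[:3,3])@E[:3,:3]
    return np.stack([K[0,0]*q[:,0]/-q[:,2]+K[0,2],K[1,1]*-q[:,1]/-q[:,2]+K[1,2]],-1)
E
python3 - <<'E'
from h import *
t=load("top");s=load("side")
a=t["color"][120:280,210:450]; b=s["color"][120:310,160:410]
cv2.imwrite("pics/c1.png",cv2.resize(a,None,fx=3.3,fy=3.3,interpolation=cv2.INTER_CUBIC))
cv2.imwrite("pics/c2.png",cv2.resize(b,None,fx=3.1,fy=3.1,interpolation=cv2.INTER_CUBIC))
for n,c in(("top",t),("side",s)):
    P=cloud(c);hsv=cv2.cvtColor(c["color"],cv2.COLOR_BGR2HSV)
    tb=P[250:300,20:60] if n=="top" else P[250:270,100:150]
    # table z check
    m=(hsv[...,0]>5)&(hsv[...,0]<16)&(hsv[...,1]>180)
    ok=m&(c["depth"]>0); Q=P[ok]; print(n,"orange",ok.sum(),np.percentile(Q,[1,50,99],axis=0).round(1).tolist())
    top=Q[Q[:,2]>158]; r=cv2.minAreaRect(top[:,:2].astype(np.float32)); print(" top rect",r)
    m=(hsv[...,0]>105)&(hsv[...,0]<130)&(hsv[...,1]>120)
    nn,l,st,ce=cv2.connectedComponentsWithStats(m.astype(np.uint8))
    for i in range(1,nn):
        if st[i,4]>5:
            Q=P[(l==i)&(c["depth"]>0)]; print(" blue",ce[i].round(1),st[i,4],np.median(Q,axis=0).round(1) if len(Q) else None)
    print(" table",P[150,120] if n=="top" else P[330,200])
E
```

```text
top orange 3601 [[502.5, -385.3, 3.8], [510.3, -216.9, 109.6], [714.7, -125.2, 167.4]]
 top rect ((609.135009765625, -255.9235382080078), (214.6577911376953, 262.5010070800781), 0.43606314063072205)
 blue [194.2 142.9] 416 [669.5 325.7  74.4]
 blue [376. 169.] 43 [607.2 -63.5 141.5]
 table [6.70985587e+02 5.12525991e+02 2.73706242e-01]
side orange 4137 [[499.6, -380.3, 10.0], [543.2, -136.8, 95.2], [700.8, -125.9, 165.8]]
 top rect ((540.8528442382812, -209.32553100585938), (321.267578125, 162.3241424560547), 52.81304168701172)
 blue [181.7 265.8] 261 [663.  332.2  75.6]
 table [5.41956048e+02 4.20151054e+02 3.01915757e-01]
```

View pics/c1.png

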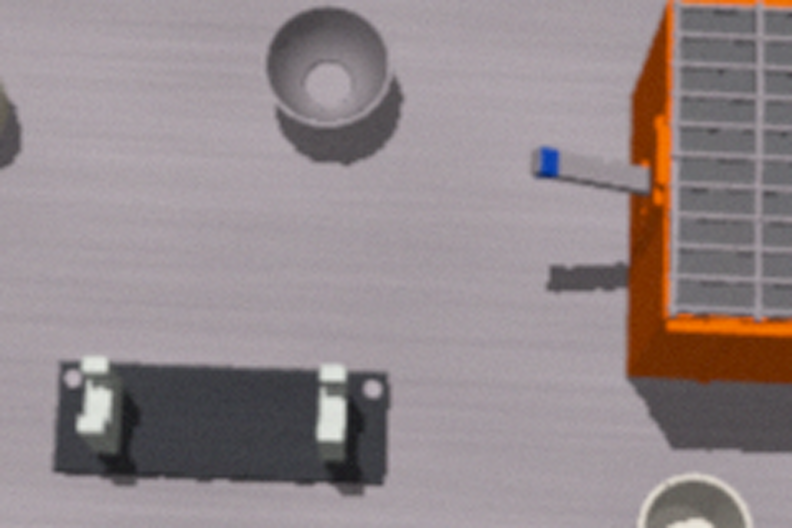

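View pics/c2.png

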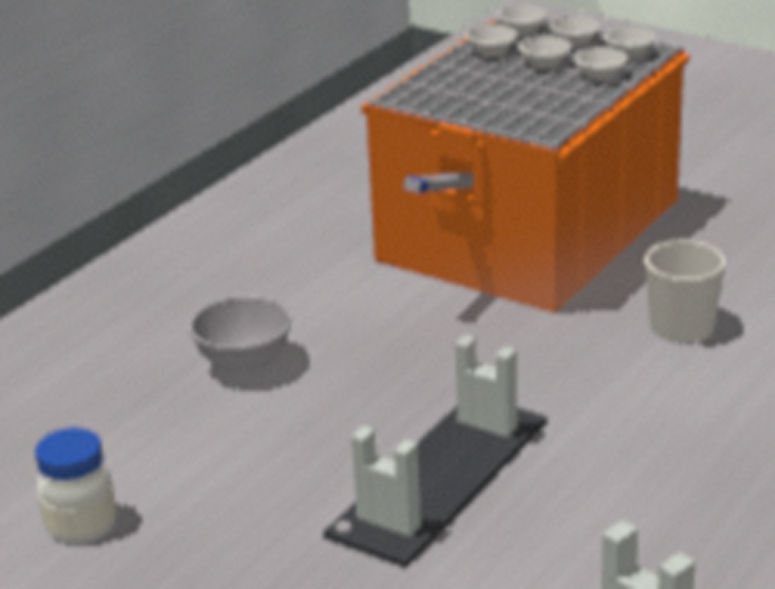

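The crops confirm A: a small dark plate with two pale notched posts. I'll check plate sizes and fit the crate, runner and bystanders.

```bash
python3 - <<'E'
from h import *
t=load("top");s=load("side")
hsv=cv2.cvtColor(t["color"],cv2.COLOR_BGR2HSV);P=cloud(t);
m=((hsv[...,2]<75)).astype(np.uint8)
m[:, :95]=0
n,l,st,ce=cv2.connectedComponentsWithStats(cv2.morphologyEx(m,cv2.MORPH_OPEN,np.ones((3,3))))
for i in range(1,n):
    if st[i,4]>800:
        ys,xs=np.where(l==i); W=onz(t,np.c_[xs,ys],8.)
        r=cv2.minAreaRect(W[:,:2].astype(np.float32)); print("dark",ce[i].round(0),r)
# stand A: high points (z 65..90) posts
for nm,c,box in(("top",t,(210,335,220,275)),("side",s,(262,340,225,300))):
    P=cloud(c);x0,x1,y0,y1=box;Q=P[y0:y1,x0:x1].reshape(-1,3);
    R=Q[(Q[:,2]>70)&(Q[:,2]<95)];print(nm,len(R),"maxz",R[:,2].max())
    lab=R[:,1]>np.median([R[:,1].min(),R[:,1].max()])
    for k in(0,1): print("  post",np.percentile(R[lab==k],[2,50,98],axis=0).round(1).tolist())
    F=Q[(Q[:,2]>50)&(Q[:,2]<66)]; print("  floor-ish",len(F),F.mean(0).round(1))
# crate
for nm,c in(("top",t),("side",s)):
    P=cloud(c);hsv=cv2.cvtColor(c["color"],cv2.COLOR_BGR2HSV)
    m=(hsv[...,0]>5)&(hsv[...,0]<16)&(hsv[...,1]>150)&(c["depth"]>0)
    Q=P[m]
    f=Q[(Q[:,2]>20)&(Q[:,2]<150)&(Q[:,1]>-140)&(Q[:,0]>515)]; k=np.polyfit(f[:,0],f[:,1],1); 
    res=f[:,1]-np.polyval(k,f[:,0]); g=abs(res)<5;k=np.polyfit(f[g,0],f[g,1],1);print(nm,"front y(x)",k,len(f),np.polyval(k,600), f[:,0].min(),f[:,0].max())
    f=Q[(Q[:,2]>20)&(Q[:,2]<150)&(Q[:,0]<515)&(Q[:,1]<-150)]
    if len(f)>20:
        k=np.polyfit(f[:,1],f[:,0],1);res=f[:,0]-np.polyval(k,f[:,1]);g=abs(res)<4;k=np.polyfit(f[g,1],f[g,0],1);print(" side x(y)",k,len(f),np.polyval(k,-250))
# runner pts
for nm,c,box in(("top",t,(366,412,155,190)),("side",s,(285,320,170,190))):
    P=cloud(c);x0,x1,y0,y1=box;hsv=cv2.cvtColor(c["color"],cv2.COLOR_BGR2HSV)[y0:y1,x0:x1]
    Q=P[y0:y1,x0:x1].reshape(-1,3);ok=(Q[:,2]>100)&(Q[:,1]>-120)&~((hsv[...,0].ravel()>5)&(hsv[...,0].ravel()<16)&(hsv[...,1].ravel()>130))
    R=Q[ok];print(nm,"runner",len(R)); 
    for yy in np.arange(-125,-50,10):
        b=R[abs(R[:,1]-yy)<5]
        if len(b)>3: print("  ",yy,np.percentile(b[:,0],[5,50,95]).round(1),np.percentile(b[:,2],[5,50,95]).round(1))
# round things
P=cloud(t)
for nm,(u0,u1,v0,v1),zlo in(("bowl",(285,335,115,165),35),("jar",(180,215,125,170),60),("cup",(398,445,258,310),60)):
    Q=P[v0:v1,u0:u1].reshape(-1,3);R=Q[(Q[:,2]>zlo)&(Q[:,2]<80)];print(nm,cv2.minEnclosingCircle(R[:,:2].astype(np.float32)),R[:,2].max())
E
```

```text
dark [278. 250.] ((459.65093994140625, 136.67674255371094), (74.23797607421875, 216.62417602539062), 1.3424360752105713)
dark [173. 346.] ((239.2511749267578, 345.4356689453125), (274.85772705078125, 97.22471618652344), 75.76226043701172)
dark [478. 385.] ((193.76907348632812, -307.54571533203125), (286.42529296875, 97.98980712890625), 75.90403747558594)
dark [428. 434.] ((119.2781982421875, -265.66046142578125), (226.97140502929688, 743.3262939453125), 3.093475341796875)
top 196 maxz 90.20426224019525
  post [[439.4, 55.3, 72.3], [450.0, 63.5, 83.3], [487.8, 70.1, 87.3]]
  post [[437.1, 205.1, 71.0], [474.5, 212.4, 83.4], [484.3, 221.5, 89.7]]
  floor-ish 212 [462.4 146.9  59.3]
side 227 maxz 90.24949454510977
  post [[435.1, 49.7, 70.8], [446.6, 64.4, 80.5], [483.8, 71.6, 88.6]]
  post [[432.7, 201.2, 70.5], [445.0, 213.4, 81.0], [481.6, 220.3, 87.8]]
  floor-ish 285 [457.7 140.8  58.7]
top front y(x) [ 7.31696982e-03 -1.33980606e+02] 607 -129.59042387352346 515.0550359783231 700.3796006392704
 side x(y) [-6.96940929e-03  5.07914018e+02] 1375 509.6563701092139
side front y(x) [ 4.4
[... 400 characters left out ...]
.4 140.9]
   -65 [600.8 607.2 616.4] [136.5 140.4 144.7]
   -55 [601.7 608.1 616.1] [135.7 143.3 148.6]
side runner 80
   -115 [597.1 598.2 609.7] [114.9 124.3 126.8]
   -105 [598.4 601.2 610.2] [121.1 128.6 130.1]
   -95 [595.3 599.3 612.5] [124.  130.8 135.2]
   -85 [594.4 598.2 603.9] [131.9 136.9 138.8]
   -75 [596.2 600.8 607.6] [133.9 137.1 141.9]
   -65 [596.6 599.9 613.3] [135.1 142.  146.5]
   -55 [596.8 605.3 613.3] [138.5 142.7 148.5]
bowl ((704.6294555664062, 82.36671447753906), 46.04190444946289) 51.062942093928086
jar ((671.1915893554688, 328.3995666503906), 25.997840881347656) 79.58705577371074
cup ((397.9240417480469, -167.20523071289062), 36.20457458496094) 75.17412663680739
```

Stand A's plate measures 74 x 217 mm; B and C are about 280 x 97, so A is right. Its middle is near (460, 138). The runner end is at about (606, -60, 145), the crate front at y≈-131, and the crate yaw about 0.4°. Next I'll set up the pose helper and start the approach.

```bash
cat > go.py <<'E'
import sys,numpy as np
from scipy.spatial.transform import Rotation as R
from plant import manip
# usage: go.py x y z pitch(deg about world x, - = fingers tip toward -y) yaw ; prints shift cm, turn deg
def st():
    s=manip.read_state(); print("t",round(s["t"],2),"pos",s["tool_pos"].round(1),"F",s["contact_force"].round(1),"M",s["moment"].round(2),"w",round(s["width"],1),"q",s["joint_pos"].round(2)); 
    r=R.from_rotvec(s["tcp_rot"]); print("rot cols x",r.as_matrix()[:,0].round(3),"z",r.as_matrix()[:,2].round(3),"grasp",(s["tool_pos"]-19*r.as_matrix()[:,2]).round(1)); return s,r
def tgt(pitch,yaw): return R.from_euler('xz',[pitch,yaw],degrees=True)*R.from_matrix(np.array([[1,0,0],[0,-1,0],[0,0,-1]]))
if __name__=="__main__":
    s,r=st()
    if len(sys.argv)>4:
        x,y,z,p,yw=map(float,sys.argv[1:6]); T=tgt(p,yw)
        g=np.array([x,y,z])+19*T.as_matrix()[:,2]   # x y z is grasp point
        print("shift cm",(r.inv().apply(g-s["tool_pos"])/10).round(2),"turn",(r.inv()*T).as_rotvec(degrees=True).round(2))
E
python3 go.py 605 -82 260 0 0.4
```

```text
t 0.1 pos [ 166.5 -523.7  230.2] F [-0.4  0.5  0.4] M [-0.01  0.    0.03] w 85.4 q [-1.37  0.09  1.37 -0.    1.68 -0.1 ]
rot cols x [ 0.303 -0.953 -0.002] z [-0.     0.002 -1.   ] grasp [ 166.5 -523.7  249.2]
shift cm [-28.81 -55.17  -1.01] turn [ -0.08   0.09 -72.77]
```

```bash
python3 -m pendant '[[[0,0,-4],[0,0,0]],[[0,0,-8],[0,0,-6]],[[-2,-4,-9],[0,0,-12]],[[-4,-8,-9],[0,0,-18]],[[-6,-12,-9],[0,0,-24]],[[-8,-15,-9],[0,0,-30]],[[-10,-19,-9],[0,0,-36]],[[-12,-23,-9],[0,0,-42]],[[-14,-27,-9],[0,0,-48]],[[-16,-31,-9],[0,0,-54]],[[-18,-35,-9],[0,0,-60]],[[-20,-38,-9],[0,0,-66]],[[-22,-42,-9],[0,0,-72.8]],[[-24,-46,-9],[0,0,-72.8]],[[-26,-50,-8],[0,0,-72.8]],[[-28,-53.5,-6],[0,0,-72.8]],[[-28.8,-55.2,-3],[0,0,-72.8]],[[-28.8,-55.2,-1],[0,0,-72.8]],[[-28.8,-55.2,-1],[0,0,-72.8]],[[-28.8,-55.2,-1],[0,0,-72.8]]]' 1 110; python3 go.py 605 -82 131 0 0.4
python3 - <<'E'
from plant import read_camera
import cv2,numpy as np
for n in("side","top"):
    c=read_camera(n); np.savez(f"/tmp/{n}1.npz",**c); cv2.imwrite(f"pics/{n}1.png",c["color"])
E
```

```text
t: 1.77
tool_pos: [604.1, -81.8, 237.9]
tcp_rot: [-3.14, -0.014, 0.012]
contact_force: [-0.0, -0.2, 1.1]
width: 85.4
t 1.77 pos [604.1 -81.8 237.9] F [-0.  -0.2  1.1] M [-0.03  0.03  0.  ] w 85.4 q [-0.23  0.23  1.2  -0.    1.72 -0.24]
rot cols x [ 1.     0.009 -0.008] z [-0.008  0.001 -1.   ] grasp [604.3 -81.8 256.9]
shift cm [ 0.18  0.04 12.58] turn [-0.06  0.43  0.11]
```

```bash
python3 - <<'E'
from h import *
a=load("side",1)["color"][90:210,250:410];b=load("top",1)["color"][100:240,330:520]
cv2.imwrite("pics/c3.png",cv2.resize(a,None,fx=4.5,fy=4.5,interpolation=cv2.INTER_CUBIC))
cv2.imwrite("pics/c4.png",cv2.resize(b,None,fx=4,fy=4,interpolation=cv2.INTER_CUBIC))
E
```

```text
(no output)
```

View pics/c3.png

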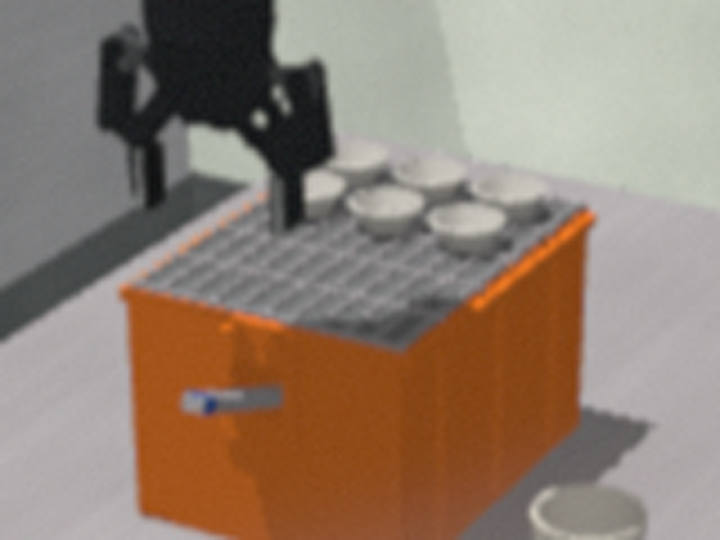

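View pics/c4.png

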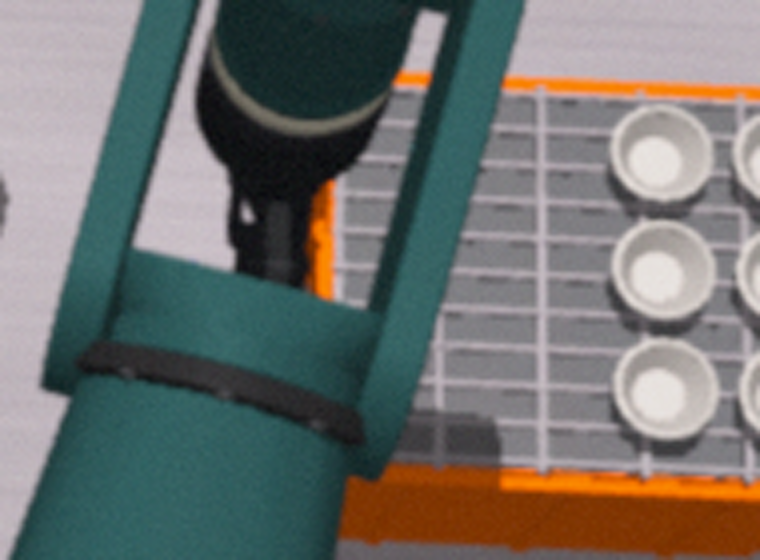

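```bash
python3 - <<'E'
from h import *
s=load("side",1)
for x in(604-48,604+48): print(proj(s,[[x,-82,251],[x,-82,238]]).round(1).tolist())
P=cloud(s)
for (u0,u1,v0,v1) in((281,287,120,136),(311,317,130,141)):
    q=P[v0:v1,u0:u1].reshape(-1,3);q=q[(q[:,1]>-130)&(q[:,1]<-30)]; print(len(q),np.percentile(q,[5,50,95],axis=0).round(1).tolist())
E
```

```text
[[312.3, 142.6], [312.4, 147.2]]
[[281.8, 135.6], [282.0, 140.1]]
92 [[641.5, -95.4, 256.3], [645.4, -81.0, 274.9], [648.7, -70.2, 294.4]]
65 [[544.4, -86.9, 261.6], [549.3, -76.7, 276.1], [555.3, -71.5, 288.0]]
```

The side view shows the fingers' mid-plane within 1–2 mm of the expected x, straddling the bar (bar end at crop (200,400)). Now the descent and grip.

```bash
python3 -m pendant '[[[0.05,0,3],[0,0,0]],[[0.1,0,6],[0,0.2,0]],[[0.1,0,9],[0,0.4,0]],[[0.1,0,11],[0,0.4,0]],[[0.1,0,12],[0,0.4,0]],[[0.1,0,12.5],[0,0.4,0]],[[0.1,0,12.6],[0,0.4,0]],[[0.1,0,12.6],[0,0.4,0]]]' 1 110; python3 go.py 605 -82 131 0 0.4; python3 - <<'E'
from plant import read_camera
from h import *
c=read_camera("side"); np.savez("/tmp/side2.npz",**c); cv2.imwrite("pics/c5.png",cv2.resize(c["color"][90:210,250:410],None,fx=4.5,fy=4.5,interpolation=cv2.INTER_CUBIC))
E
```

```text
t: 2.53
tool_pos: [607.6, -83.3, 117.8]
tcp_rot: [3.14, 0.011, 0.017]
contact_force: [0.1, -0.7, 0.3]
width: 85.4
t 2.53 pos [607.6 -83.3 117.8] F [ 0.1 -0.7  0.3] M [-0.04 -0.02  0.02] w 85.4 q [-0.23  0.27  1.39  0.    1.47 -0.24]
rot cols x [1.    0.007 0.011] z [ 0.011 -0.001 -1.   ] grasp [607.4 -83.3 136.8]
shift cm [-0.26 -0.13  0.58] turn [ 0.06 -0.63 -0.01]
```

View pics/c5.png

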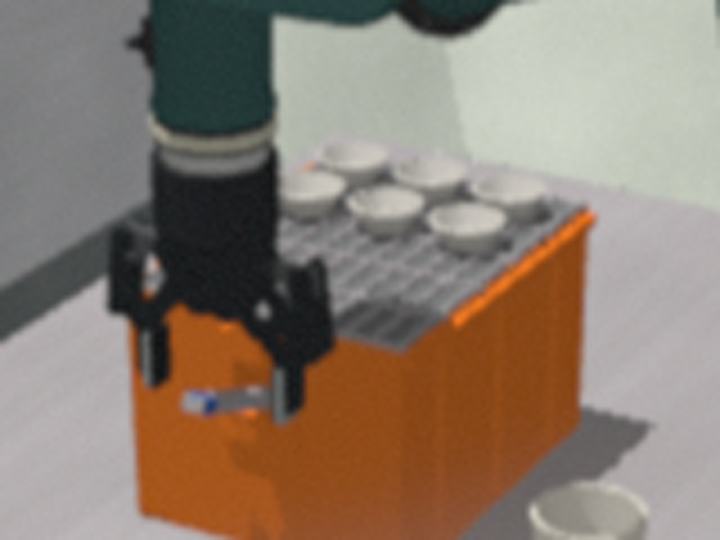

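The fingers straddle the bar. The arm was still settling, so I'll let it finish, trim the pose and close.

```bash
python3 -m pendant '[[[0,0,0],[0,0,0]],[[0,0,0],[0,0,0]]]'; python3 go.py 605.5 -82 131 0 0.4
```

```text
t: 2.75
tool_pos: [607.4, -82.7, 117.1]
tcp_rot: [3.141, 0.012, 0.016]
contact_force: [0.6, -0.1, 0.3]
width: 85.2
t 2.75 pos [607.4 -82.7 117.1] F [ 0.6 -0.1  0.3] M [-0.02 -0.06  0.02] w 85.2 q [-0.23  0.27  1.39  0.    1.47 -0.24]
rot cols x [1.    0.008 0.01 ] z [ 0.01  -0.001 -1.   ] grasp [607.2 -82.7 136.1]
shift cm [-0.19 -0.07  0.51] turn [ 0.05 -0.57  0.04]
```

```bash
python3 -m pendant '[[[-0.15,0,0.25],[0,-0.5,0]],[[-0.15,0,0.5],[0,-0.5,0]],[[-0.15,0,0.5],[0,-0.5,0]]]'; python3 -m pendant '[[[0,0,0],[0,0,0]],[[0,0,0],[0,0,0]],[[0,0,0],[0,0,0]],[[0,0,0],[0,0,0]],[[0,0,0],[0,0,0]],[[0,0,0],[0,0,0]],[[0,0,0],[0,0,0]],[[0,0,0],[0,0,0]],[[0,0,0],[0,0,0]],[[0,0,0],[0,0,0]]]' 0 110; python3 go.py
```

```text
t: 3.0
tool_pos: [604.7, -82.3, 109.6]
tcp_rot: [-3.141, -0.012, 0.005]
contact_force: [0.2, 1.1, 0.3]
width: 85.4
t: 3.83
tool_pos: [605.3, -82.6, 110.6]
tcp_rot: [3.141, 0.012, -0.001]
contact_force: [1.3, -0.7, 1.4]
width: 13.7
t 3.83 pos [605.3 -82.6 110.6] F [ 1.3 -0.7  1.4] M [-0.06 -0.16  0.03] w 13.7 q [-0.23  0.27  1.4  -0.    1.47 -0.24]
rot cols x [ 1.     0.008 -0.001] z [-0.001 -0.    -1.   ] grasp [605.3 -82.6 129.6]
```

```bash
python3 -m pendant '[[[0,-0.17,-0.15],[-3.5,0,0]],[[0,-0.33,-0.25],[-7,0,0]],[[0,-0.6,-0.2],[-10.5,0,0]],[[0,-0.85,-0.14],[-14,0,0]],[[0,-0.85,-0.14],[-14,0,0]],[[0,-0.85,-0.14],[-14,0,0]]]'; python3 go.py;  python3 - <<'E'
from plant import read_camera
from h import *
c=read_camera("side"); np.savez("/tmp/side3.npz",**c); cv2.imwrite("pics/c6.png",cv2.resize(c["color"][120:220,260:400],None,fx=5,fy=5,interpolation=cv2.INTER_CUBIC))
E
```

```text
t: 4.33
tool_pos: [604.0, -72.5, 110.1]
tcp_rot: [2.9, 0.015, -0.005]
contact_force: [0.5, 0.2, -1.6]
width: 14.1
t 4.33 pos [604.  -72.5 110.1] F [ 0.5  0.2 -1.6] M [ 0.44 -0.   -0.05] w 14.1 q [-0.08  0.27  1.43 -0.24  1.44 -0.06]
rot cols x [ 1.     0.009 -0.005] z [-0.002 -0.24  -0.971] grasp [604.1 -68.  128.6]
```

View pics/c6.png

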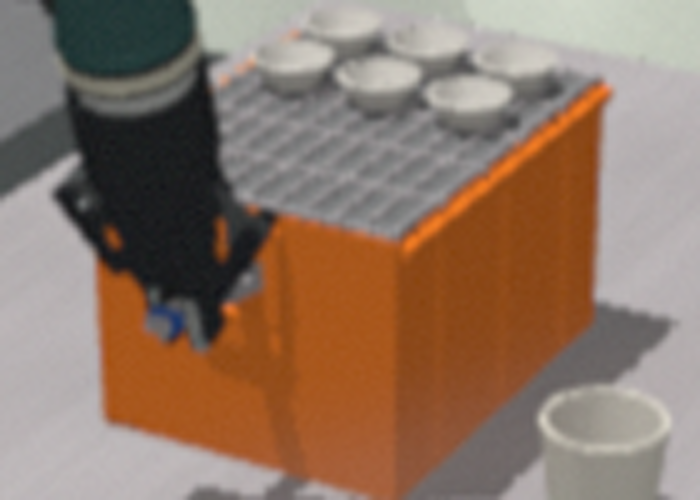

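The bar is held between the pads (blue end at crop (163,322)). The moment of 0.44 N m says it's now carried in the air. I'll do the remaining 7°.

```bash
python3 go.py 605 -62 128 -21 0.4; python3 -m pendant '[[[0,-0.25,-0.05],[-2,0,0]],[[0,-0.5,-0.1],[-4,0,0]],[[0,-0.6,-0.15],[-6,0,0]],[[0,-0.6,-0.15],[-7,0,0]],[[0,-0.6,-0.15],[-7,0,0]],[[0,-0.6,-0.15],[-7,0,0]]]'; python3 go.py 605 -62 127 -21 0.4
```

```text
t 4.38 pos [604.3 -73.5 110.7] F [ 0.2 -0.  -3.1] M [ 0.55 -0.02 -0.04] w 14.0 q [-0.09  0.27  1.42 -0.24  1.44 -0.06]
rot cols x [ 1.     0.008 -0.004] z [-0.002 -0.24  -0.971] grasp [604.4 -69.  129.1]
shift cm [ 0.08 -0.47 -0.07] turn [-7.1   0.19  0.13]
t: 4.88
tool_pos: [604.8, -68.3, 111.5]
tcp_rot: [2.776, 0.01, -0.001]
contact_force: [-0.0, 0.0, -2.0]
width: 14.0
t 4.88 pos [604.8 -68.3 111.5] F [-0.  0. -2.] M [ 0.66 -0.   -0.  ] w 14.0 q [-0.01  0.28  1.43 -0.37  1.43  0.03]
rot cols x [ 1.     0.007 -0.002] z [ 0.    -0.357 -0.934] grasp [604.8 -61.5 129.2]
shift cm [ 0.03 -0.03  0.23] turn [-0.05  0.12  0.04]
```

```bash
python3 - <<'E'
from plant import read_camera
from h import *
for n in ("side","top"):
    c=read_camera(n); np.savez(f"/tmp/{n}4.npz",**c)
    a=c["color"][120:220,260:400] if n=="side" else c["color"][100:240,330:520]
    cv2.imwrite(f"pics/{n}4c.png",cv2.resize(a,None,fx=4.2,fy=4.2,interpolation=cv2.INTER_CUBIC))
E
```

```text
(no output)
```

View pics/side4c.png

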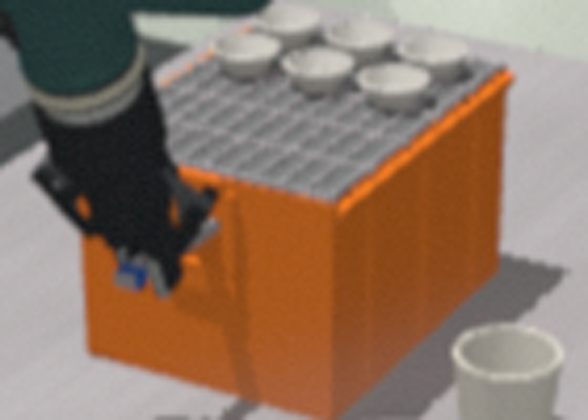

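View pics/top4c.png

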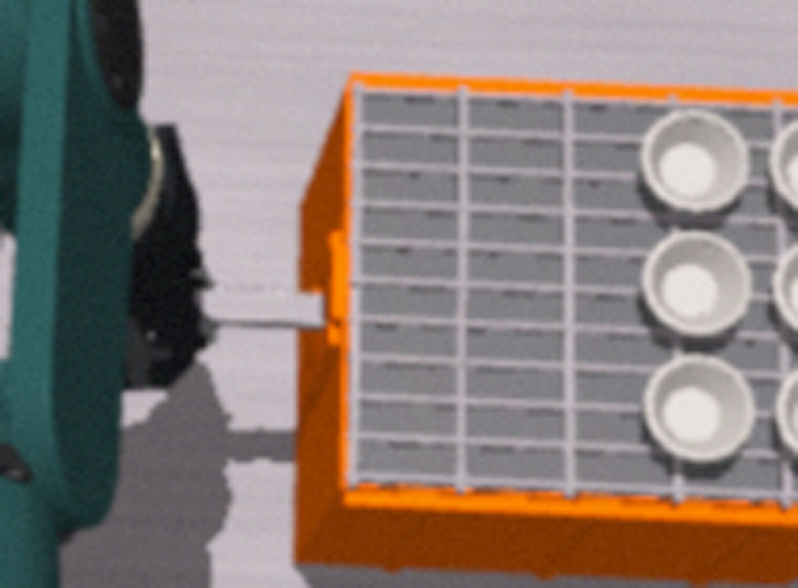

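```bash
cat > bar.py <<'E'
import sys
from h import *
def barfit(c,ylo,yhi,xlo,xhi,zlo=95,zhi=160):
    P=cloud(c).reshape(-1,3);col=cv2.cvtColor(c["color"],cv2.COLOR_BGR2HSV).reshape(-1,3)
    ok=(P[:,1]>ylo)&(P[:,1]<yhi)&(P[:,0]>xlo)&(P[:,0]<xhi)&(P[:,2]>zlo)&(P[:,2]<zhi)&(col[:,1]<60)&(col[:,2]>110)
    Q=P[ok]; 
    for _ in range(3):
        k=np.polyfit(Q[:,1],Q[:,2],1); r=Q[:,2]-np.polyval(k,Q[:,1]); Q=Q[abs(r)<max(2*r.std(),1.5)]
    kx=np.polyfit(Q[:,1],Q[:,0],1)
    m=(ylo+yhi)/2
    print("n",len(Q),"y",Q[:,1].min().round(1),Q[:,1].max().round(1),"pitch",np.degrees(k[0]).round(2),"ztop@mid",np.polyval(k,m).round(1),"yaw slope",kx[0].round(4),"x@mid",np.polyval(kx,m).round(1), "x pct",np.percentile(Q[:,0],[3,97]).round(1)); return k,kx
if __name__=="__main__":
    barfit(load("top",4),-130,-85,580,630)
    barfit(load("side",4),-130,-85,580,630)
E
python3 bar.py; for i in 1 2 3; do :; done; python3 - <<'E'
from h import *
P=cloud(load("top",4)); c=load("top",4)["color"]
for v in range(166,180): print(v,[tuple(P[v,u].round(0).astype(int)) for u in (382,390,398,404)], c[v,395])
E
```

```text
n 150 y -125.8 -85.1 pitch 1.23 ztop@mid 133.7 yaw slope -0.0009 x@mid 604.5 x pct [597.3 612.4]
n 1 y -129.3 -129.3 pitch -29.3 ztop@mid 121.1 yaw slope -2.3143 x@mid 548.1 x pct [598.7 598.7]
166 [(np.int64(664), np.int64(-89), np.int64(0)), (np.int64(666), np.int64(-107), np.int64(-2)), (np.int64(667), np.int64(-125), np.int64(-1)), (np.int64(631), np.int64(-125), np.int64(101))] [201 193 203]
167 [(np.int64(661), np.int64(-89), np.int64(3)), (np.int64(663), np.int64(-107), np.int64(-1)), (np.int64(662), np.int64(-125), np.int64(6)), (np.int64(629), np.int64(-125), np.int64(101))] [193 185 197]
168 [(np.int64(614), np.int64(-77), np.int64(130)), (np.int64(661), np.int64(-107), np.int64(-2)), (np.int64(663), np.int64(-126), np.int64(-4)), (np.int64(628), np.int64(-126), np.int64(98))] [189 183 191]
169 [(np.int64(610), np.int64(-76), np.int64(135)), (np.int64(612), np.int64(-93), np.int64(133)), (np.int64(612), np.int64(-108), np.int64(137)), (np.int64(614), np.int64(-121), np.int64(132))] [196 190 200]
170 [(np.int64(608), np.int64(-76), np.int64(137)), (np.int64(609), np.int64(-9
[... 1843 characters left out ...]
 (np.int64(635), np.int64(-108), np.int64(-1)), (np.int64(636), np.int64(-126), np.int64(-3)), (np.int64(604), np.int64(-126), np.int64(97))] [189 183 191]bar.py:8: RankWarning: Polyfit may be poorly conditioned
  k=np.polyfit(Q[:,1],Q[:,2],1); r=Q[:,2]-np.polyval(k,Q[:,1]); Q=Q[abs(r)<max(2*r.std(),1.5)]
bar.py:8: RankWarning: Polyfit may be poorly conditioned
  k=np.polyfit(Q[:,1],Q[:,2],1); r=Q[:,2]-np.polyval(k,Q[:,1]); Q=Q[abs(r)<max(2*r.std(),1.5)]
bar.py:8: RankWarning: Polyfit may be poorly conditioned
  k=np.polyfit(Q[:,1],Q[:,2],1); r=Q[:,2]-np.polyval(k,Q[:,1]); Q=Q[abs(r)<max(2*r.std(),1.5)]
bar.py:9: RankWarning: Polyfit may be poorly conditioned
  kx=np.polyfit(Q[:,1],Q[:,0],1)
```

Runner top is at z≈134 and it's about level. Now I'll draw it 17 cm along the slot axis, which is well short of the lug contact expected at about 19–20 cm, lowering 2 mm on the way.

```bash
python3 -m pendant '[[[0,-0.5,0],[0,0,0]],[[0,-1.5,-0.38],[0,0,0]],[[0,-3,-0.95],[0,0,0]],[[0,-4.5,-1.52],[0,0,0]],[[0,-6,-2.1],[0,0,0]],[[0,-7.5,-2.66],[0,0,0]],[[0,-9,-3.24],[0,0,0]],[[0,-10.5,-3.8],[0,0,0]],[[0,-12,-4.38],[0,0,0]],[[0,-13.5,-4.95],[0,0,0]],[[0,-15,-5.5],[0,0,0]],[[0,-15.7,-5.8],[0,0,0]],[[0,-15.95,-5.88],[0,0,0]],[[0,-15.95,-5.88],[0,0,0]],[[0,-15.95,-5.88],[0,0,0]],[[0,-15.95,-5.88],[0,0,0]]]'; python3 go.py 604 108 127 -21 0.4; python3 - <<'E'
from plant import read_camera
from bar import *
for n in ("side","top"):
    c=read_camera(n); np.savez(f"/tmp/{n}5.npz",**c)
    a=c["color"][120:280,200:400] if n=="side" else c["color"][100:240,230:420]
    cv2.imwrite(f"pics/{n}5c.png",cv2.resize(a,None,fx=3.6,fy=3.6,interpolation=cv2.INTER_CUBIC))
    barfit(c,-122,80,580,630)
E
```

```text
t: 6.32
tool_pos: [603.6, 101.3, 109.4]
tcp_rot: [2.774, 0.01, -0.001]
contact_force: [1.2, 0.7, -2.8]
width: 14.2
t 6.32 pos [603.6 101.3 109.4] F [ 1.2  0.7 -2.8] M [ 0.71  0.05 -0.01] w 14.2 q [ 0.26  0.35  1.34 -0.35  1.55  0.28]
rot cols x [ 1.     0.007 -0.002] z [ 0.001 -0.359 -0.933] grasp [603.6 108.2 127.2]
shift cm [0.05 0.01 0.02] turn [0.03 0.1  0.02]
n 198 y -121.9 59.1 pitch 0.57 ztop@mid 132.1 yaw slope -0.0104 x@mid 598.9 x pct [591.5 608.3]
n 739 y -121.9 79.9 pitch 1.01 ztop@mid 130.0 yaw slope -0.0092 x@mid 604.1 x pct [596.  612.5]
```

View pics/side5c.png

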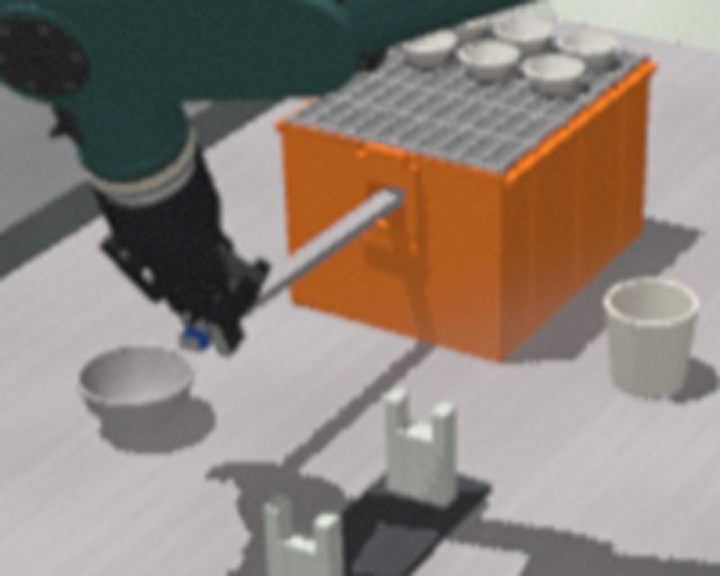

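View pics/top5c.png

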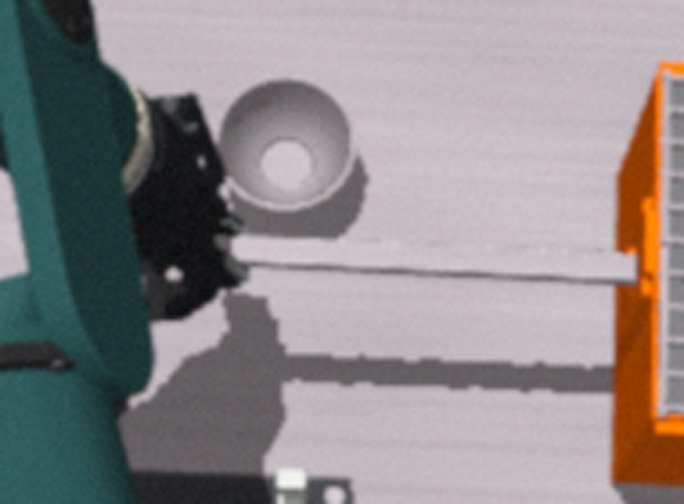

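The bar is held about level, with a 1° pitch error by the top camera. I'll locate the slot in x against the bar.

```bash
python3 - <<'E'
from bar import *
t=load("top",5);s=load("side",5)
cv2.imwrite("pics/t5z.png",cv2.resize(t["color"][145:195,385:435],None,fx=12,fy=12,interpolation=cv2.INTER_CUBIC))
cv2.imwrite("pics/s5z.png",cv2.resize(s["color"][150:210,285:345],None,fx=10,fy=10,interpolation=cv2.INTER_CUBIC))
E
```

```text
(no output)
```

View pics/t5z.png

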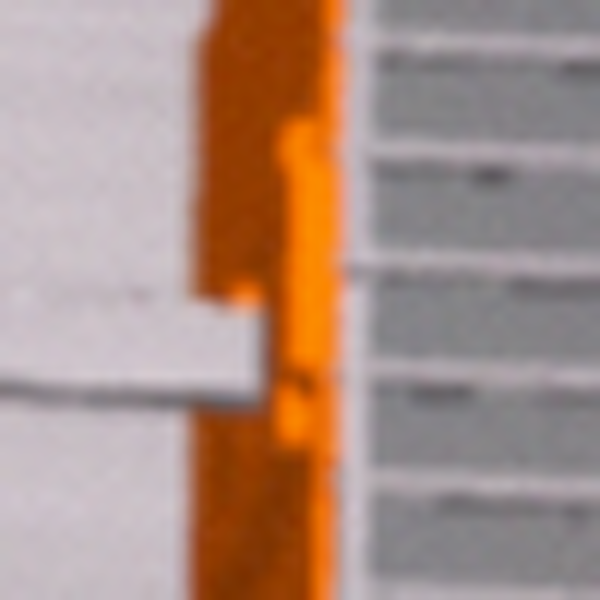

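View pics/s5z.png

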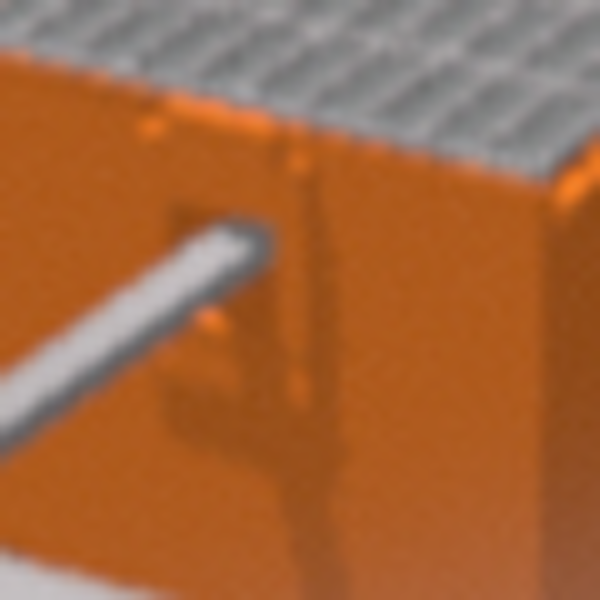

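```bash
python3 - <<'E'
from bar import *
t=load("top",5);s=load("side",5)
f=lambda c,p,o,k:((proj(c,p)-o)*k).round(0).tolist()
for Y in(-131,-127): print("side slot corners (crop)",f(s,[[605+dx,Y,z] for z in(136,100) for dx in(18,-18)],[285,150],10))
print("bar top edges at y=-131,-100",f(s,[[605+dx,y,132] for y in(-131,-100) for dx in(8,-8)],[285,150],10))
print("top slot lintel x edges",f(t,[[605+dx,-131,100] for dx in(18,-18)],[385,145],12))
print("top bar edges",f(t,[[605+dx,y,132] for y in(-131,-100) for dx in(8,-8)],[385,145],12))
print("crate front corners side",proj(s,[[708,-130,165],[508,-131,165],[508,-131,0],[708,-130,0]]).round(1).tolist())
E
```

```text
side slot corners (crop) [[169.0, 197.0], [278.0, 225.0], [173.0, 311.0], [281.0, 340.0]]
side slot corners (crop) [[162.0, 202.0], [271.0, 230.0], [166.0, 317.0], [273.0, 346.0]]
bar top edges at y=-131,-100 [[200.0, 218.0], [248.0, 230.0], [140.0, 261.0], [189.0, 273.0]]
top slot lintel x edges [[259.0, 301.0], [255.0, 499.0]]
top bar edges [[285.0, 296.0], [283.0, 387.0], [102.0, 287.0], [100.0, 377.0]]
crate front corners side [[276.3, 154.2], [337.6, 169.2], [337.4, 221.5], [279.1, 204.6]]
```

Side image: the slot opening spans about x=170–275 in the crop, so the slot centre is x≈605. The bar sits about 1–2 mm to its −x side. I'll correct the pitch by 0.8°, advance 15 mm, then feel.

```bash
python3 -m pendant '[[[0,0,0],[-0.4,0,0]],[[0,0,0],[-0.8,0,0]],[[0,-0.5,-0.18],[-0.8,0,0]],[[0.05,-0.9,-0.36],[-0.8,0,0]],[[0.1,-1.4,-0.54],[-0.8,0,0]],[[0.1,-1.4,-0.54],[-0.8,0,0]],[[0.1,-1.4,-0.54],[-0.8,0,0]]]'; python3 go.py 604.5 123 127 -21.8 0.4; python3 - <<'E'
from plant import read_camera
from bar import *
for n in ("side","top"):
    c=read_camera(n); np.savez(f"/tmp/{n}6.npz",**c)
    barfit(c,-122,80,580,630)
s=load("side",6); hsv=cv2.cvtColor(s["color"],cv2.COLOR_BGR2HSV)
m=((hsv[...,0]>105)&(hsv[...,0]<130)&(hsv[...,1]>90)).astype(np.uint8);m[:190]=0;m[:,:205]=0
n,l,st,ce=cv2.connectedComponentsWithStats(m);print([(ce[i].round(1).tolist(),st[i].tolist()) for i in range(1,n) if st[i,4]>8])
P=cloud(s)
for i in range(1,n):
    if st[i,4]>8: print(np.median(P[l==i],axis=0).round(1))
print(proj(s,[[604,y,127] for y in(135,140,145,150)]).round(1).tolist())
E
```

```text
t: 7.0
tool_pos: [604.5, 117.8, 109.4]
tcp_rot: [2.761, 0.012, 0.0]
contact_force: [-0.5, 0.2, -2.1]
width: 14.1
t 7.0 pos [604.5 117.8 109.4] F [-0.5  0.2 -2.1] M [ 0.69 -0.03 -0.02] w 14.1 q [ 0.29  0.37  1.32 -0.36  1.56  0.3 ]
rot cols x [ 1.     0.008 -0.002] z [ 0.002 -0.372 -0.928] grasp [604.5 124.8 127.1]
shift cm [0.   0.17 0.08] turn [0.01 0.05 0.11]
n 229 y -121.4 74.3 pitch 0.26 ztop@mid 133.6 yaw slope -0.0148 x@mid 600.6 x pct [593.1 610.8]
n 754 y -121.7 80.0 pitch 0.21 ztop@mid 131.7 yaw slope -0.0096 x@mid 605.5 x pct [597.7 613.7]
[([250.3, 216.0], [247, 214, 7, 6, 21])]
[595.7 146.1 134.7]
[[251.0, 215.7], [249.8, 216.6], [248.6, 217.5], [247.3, 218.4]]
```

```bash
python3 -m pendant '[[[0,-0.14,-0.055],[0,0,0]],[[0,-0.28,-0.11],[0,0,0]],[[0,-0.28,-0.11],[0,0,0]]]'; python3 go.py |head -1;  python3 -m pendant '[[[0,-0.14,-0.055],[0,0,0]],[[0,-0.28,-0.11],[0,0,0]],[[0,-0.28,-0.11],[0,0,0]]]'; python3 go.py |head -1
```

```text
t: 7.35
tool_pos: [604.4, 120.4, 109.4]
tcp_rot: [2.761, 0.011, -0.0]
contact_force: [-0.0, -0.1, -2.4]
width: 14.1
t 7.35 pos [604.4 120.4 109.4] F [-0.  -0.1 -2.4] M [0.71 0.01 0.02] w 14.1 q [ 0.29  0.37  1.32 -0.36  1.56  0.31]
t: 7.6
tool_pos: [604.4, 123.5, 109.4]
tcp_rot: [2.761, 0.011, -0.0]
contact_force: [0.2, -0.5, -1.9]
width: 13.7
t 7.6 pos [604.4 123.5 109.4] F [ 0.2 -0.5 -1.9] M [ 0.73 -0.07 -0.07] w 13.7 q [ 0.3   0.38  1.31 -0.36  1.57  0.31]
```

```bash
python3 -m pendant '[[[0,-0.14,-0.055],[0,0,0]],[[0,-0.28,-0.11],[0,0,0]],[[0,-0.28,-0.11],[0,0,0]]]'; python3 go.py |head -1;  python3 -m pendant '[[[0,-0.14,-0.055],[0,0,0]],[[0,-0.28,-0.11],[0,0,0]],[[0,-0.28,-0.11],[0,0,0]]]'; python3 go.py |head -1
```

```text
t: 7.85
tool_pos: [604.4, 126.6, 109.3]
tcp_rot: [2.761, 0.011, -0.0]
contact_force: [-0.5, -0.4, -2.5]
width: 13.8
t 7.85 pos [604.4 126.6 109.3] F [-0.5 -0.4 -2.5] M [ 0.73 -0.02 -0.05] w 13.8 q [ 0.3   0.38  1.31 -0.36  1.57  0.32]
t: 8.1
tool_pos: [604.4, 129.6, 109.4]
tcp_rot: [2.761, 0.011, -0.0]
contact_force: [-1.1, 0.3, -2.3]
width: 14.1
t 8.1 pos [604.4 129.6 109.4] F [-1.1  0.3 -2.3] M [0.74 0.04 0.02] w 14.1 q [ 0.31  0.38  1.31 -0.36  1.57  0.32]
```

```bash
for i in 1; do python3 -m pendant '[[[0,-0.14,-0.055],[0,0,0]],[[0,-0.28,-0.11],[0,0,0]],[[0,-0.28,-0.11],[0,0,0]]]'; python3 go.py |head -1; done
```

```text
t: 8.35
tool_pos: [604.3, 132.6, 109.3]
tcp_rot: [2.761, 0.011, -0.0]
contact_force: [0.3, 0.4, -2.5]
width: 14.1
t 8.35 pos [604.3 132.6 109.3] F [ 0.3  0.4 -2.5] M [0.74 0.   0.01] w 14.1 q [ 0.31  0.38  1.3  -0.36  1.57  0.32]
```

```bash
python3 -m pendant '[[[0,-0.14,-0.055],[0,0,0]],[[0,-0.28,-0.11],[0,0,0]],[[0,-0.28,-0.11],[0,0,0]]]'; python3 go.py |head -1
```

```text
t: 8.6
tool_pos: [604.3, 135.5, 109.3]
tcp_rot: [2.761, 0.011, -0.0]
contact_force: [-0.3, -0.1, -2.0]
width: 14.1
t 8.6 pos [604.3 135.5 109.3] F [-0.3 -0.1 -2. ] M [ 0.74 -0.01  0.04] w 14.1 q [ 0.31  0.39  1.3  -0.36  1.58  0.33]
```

```bash
python3 -m pendant '[[[0,-0.14,-0.055],[0,0,0]],[[0,-0.28,-0.11],[0,0,0]],[[0,-0.28,-0.11],[0,0,0]]]'; python3 go.py |head -1; python3 - <<'E'
from plant import read_camera
from bar import *
for n in ("side","top"):
    c=read_camera(n); np.savez(f"/tmp/{n}7.npz",**c)
    barfit(c,-120,80,580,630)
    a=c["color"][145:240,235:345] if n=="side" else c["color"][140:200,250:430]
    cv2.imwrite(f"pics/{n}7c.png",cv2.resize(a,None,fx=4.4 if n=="top" else 6,fy=4.4 if n=="top" else 6,interpolation=cv2.INTER_CUBIC))
E
```

```text
t: 8.85
tool_pos: [604.3, 138.6, 109.3]
tcp_rot: [2.761, 0.011, -0.0]
contact_force: [0.3, 1.1, -3.0]
width: 14.0
t 8.85 pos [604.3 138.6 109.3] F [ 0.3  1.1 -3. ] M [ 0.77 -0.02 -0.  ] w 14.0 q [ 0.32  0.39  1.3  -0.36  1.58  0.33]
n 245 y -118.7 79.9 pitch 0.28 ztop@mid 133.1 yaw slope -0.0061 x@mid 600.9 x pct [593.1 609.7]
n 738 y -119.7 79.8 pitch 0.35 ztop@mid 131.5 yaw slope -0.0088 x@mid 605.4 x pct [597.4 613.6]
```

View pics/side7c.png

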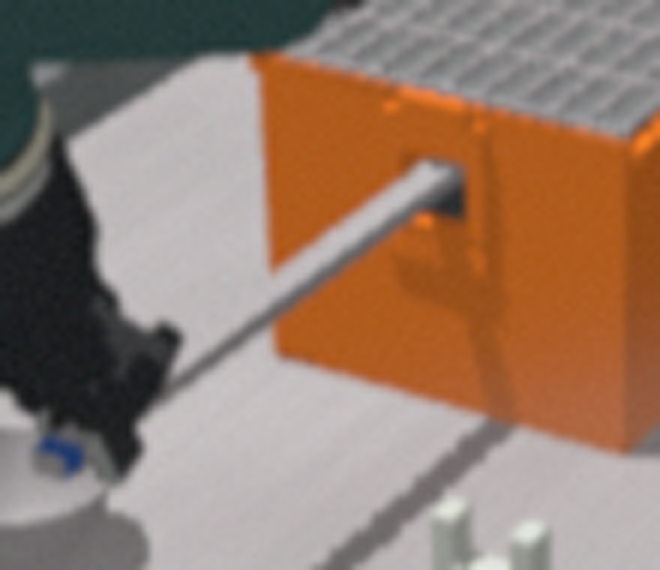

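The lug is visible as a grey patch in the slot mouth at crop (450,195), and there's been no contact force. It has entered the hole, so I'll keep going in small steps.

```bash
python3 -m pendant '[[[0,-0.14,-0.055],[0,0,0]],[[0,-0.28,-0.11],[0,0,0]],[[0,-0.42,-0.165],[0,0,0]],[[0,-0.42,-0.165],[0,0,0]]]'; python3 go.py |head -1
```

```text
t: 9.28
tool_pos: [604.3, 143.1, 109.3]
tcp_rot: [2.761, 0.011, -0.0]
contact_force: [0.8, -0.3, -1.9]
width: 14.1
t 9.28 pos [604.3 143.1 109.3] F [ 0.8 -0.3 -1.9] M [ 0.71 -0.01 -0.02] w 14.1 q [ 0.33  0.39  1.29 -0.36  1.58  0.34]
```

```bash
python3 -m pendant '[[[0,-0.14,-0.055],[0,0,0]],[[0,-0.28,-0.11],[0,0,0]],[[0,-0.42,-0.165],[0,0,0]],[[0,-0.42,-0.165],[0,0,0]]]'; python3 go.py |head -1; python3 - <<'E'
from plant import read_camera
from bar import *
for n in ("side","top"):
    c=read_camera(n); np.savez(f"/tmp/{n}8.npz",**c)
    a=c["color"][145:240,235:345] if n=="side" else c["color"][145:195,360:435]
    cv2.imwrite(f"pics/{n}8c.png",cv2.resize(a,None,fx=8 if n=="top" else 6,fy=8 if n=="top" else 6,interpolation=cv2.INTER_CUBIC))
E
```

```text
t: 9.62
tool_pos: [604.2, 147.6, 109.2]
tcp_rot: [2.761, 0.011, -0.0]
contact_force: [-0.3, 0.2, -2.2]
width: 13.9
t 9.62 pos [604.2 147.6 109.2] F [-0.3  0.2 -2.2] M [ 0.7   0.02 -0.08] w 13.9 q [ 0.33  0.4   1.29 -0.36  1.59  0.34]
```

View pics/side8c.png

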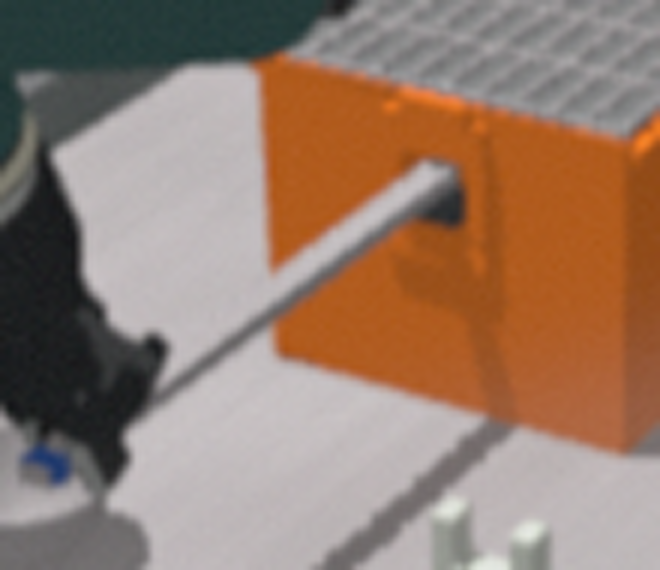

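View pics/top8c.png

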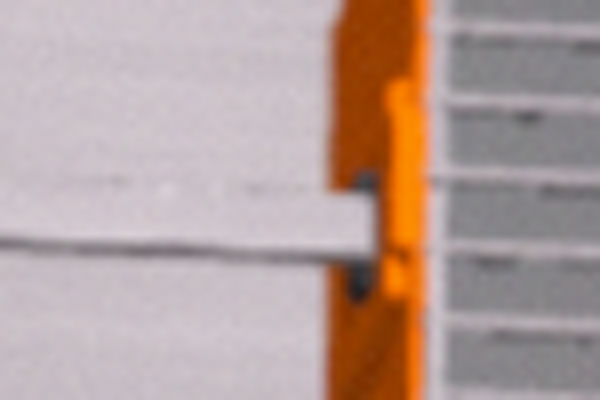

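The top view shows the dark lug emerging on both sides of the bar at (365,183) and (357,278). It threaded through without touching, so I'll continue outward.

```bash
python3 -m pendant '[[[0,-0.2,-0.08],[0,0,0]],[[0,-0.5,-0.2],[0,0,0]],[[0,-0.8,-0.32],[0,0,0]],[[0,-1.1,-0.44],[0,0,0]],[[0,-1.4,-0.56],[0,0,0]],[[0,-1.4,-0.56],[0,0,0]]]'; python3 go.py |head -1; python3 -m pendant '[[[0,-0.5,-0.2],[0,0,0]],[[0,-1.2,-0.48],[0,0,0]],[[0,-2,-0.8],[0,0,0]],[[0,-2.8,-1.12],[0,0,0]],[[0,-3.3,-1.32],[0,0,0]],[[0,-3.3,-1.32],[0,0,0]],[[0,-3.3,-1.32],[0,0,0]]]'; python3 - <<'E'
from go import *
from plant import read_camera
from bar import *
st()
for n in ("side","top"):
    c=read_camera(n); np.savez(f"/tmp/{n}9.npz",**c)
    barfit(c,-100,130,580,630)
    a=c["color"][120:330,180:420] if n=="side" else c["color"][120:290,180:440]
    cv2.imwrite(f"pics/{n}9c.png",cv2.resize(a,None,fx=3,fy=3,interpolation=cv2.INTER_CUBIC))
E
```

```text
t: 10.22
tool_pos: [604.1, 163.2, 109.2]
tcp_rot: [2.761, 0.012, -0.0]
contact_force: [0.2, 0.6, -1.2]
width: 13.9
t 10.22 pos [604.1 163.2 109.2] F [ 0.2  0.6 -1.2] M [ 0.67  0.01 -0.01] w 13.9 q [ 0.35  0.41  1.27 -0.36  1.6   0.36]
t: 10.8
tool_pos: [603.8, 198.4, 109.2]
tcp_rot: [2.761, 0.012, -0.0]
contact_force: [0.3, 0.6, -3.1]
width: 13.5
t 10.8 pos [603.8 198.4 109.2] F [ 0.3  0.6 -3.1] M [ 0.65 -0.    0.01] w 13.5 q [ 0.4   0.44  1.22 -0.35  1.63  0.4 ]
rot cols x [ 1.     0.009 -0.002] z [ 0.002 -0.372 -0.928] grasp [603.8 205.5 126.8]
n 284 y -85.9 129.7 pitch 0.09 ztop@mid 133.1 yaw slope -0.0054 x@mid 601.0 x pct [593.1 611.6]
n 794 y -83.4 129.4 pitch 0.22 ztop@mid 131.3 yaw slope -0.0103 x@mid 605.4 x pct [597.5 613.5]
```

View pics/side9c.png

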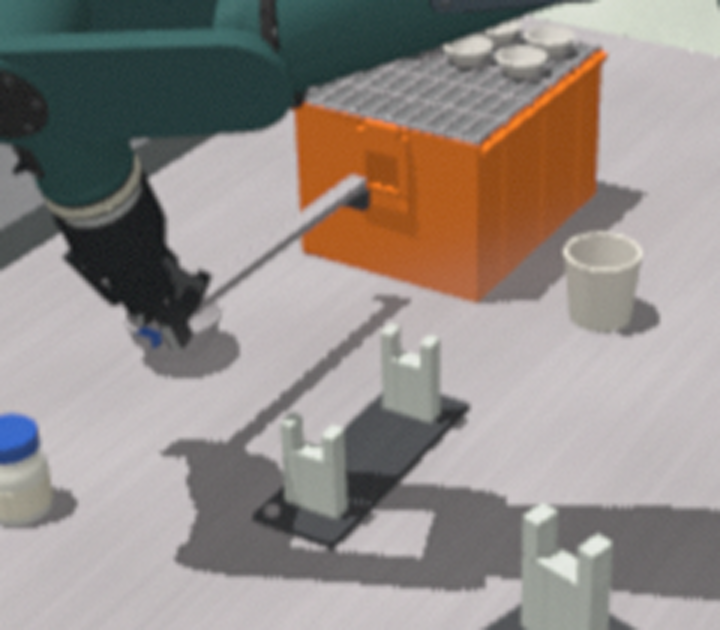

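View pics/top9c.png

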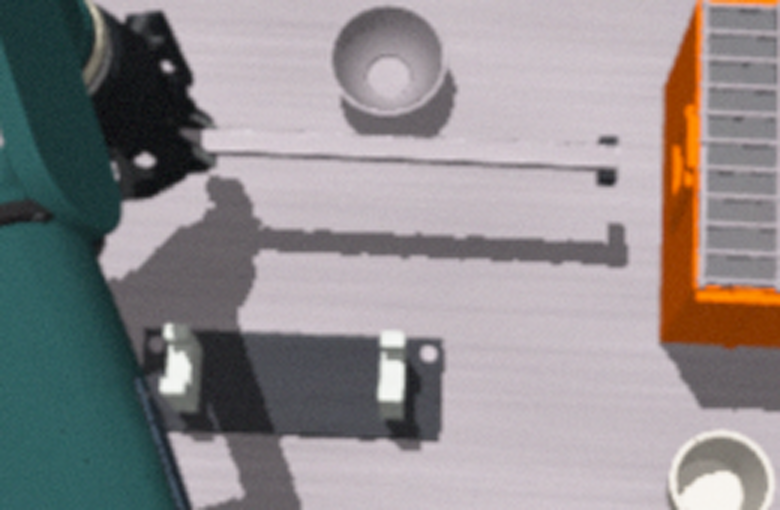

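The runner is fully out, with its lug end at top-crop (618,150) and about 45 mm clear of the crate face. Next I'll refine the stand pose and the runner's centre along its length.

```bash
python3 - <<'E'
from bar import *
t=load("top",0);t9=load("top",9);s=load("side",0)
# plate outline, ray onto z=8
hsv=cv2.cvtColor(t["color"],cv2.COLOR_BGR2HSV)
m=np.zeros((480,640),np.uint8); m[222:278,215:340]=(hsv[222:278,215:340,2]<95)
m=cv2.morphologyEx(m,cv2.MORPH_CLOSE,np.ones((15,15)))
cs,_=cv2.findContours(m,cv2.RETR_EXTERNAL,cv2.CHAIN_APPROX_NONE);c=max(cs,key=cv2.contourArea)[:,0]
W=onz(t,c,8.)[:,:2].astype(np.float32);print("plate",cv2.minAreaRect(W))
# cheek tops
for n,cam in(("top",t),("side",s)):
    P=cloud(cam);Q=P.reshape(-1,3);col=cam["color"].reshape(-1,3)
    ok=(Q[:,2]>80)&(Q[:,2]<90)&(Q[:,0]>420)&(Q[:,0]<500)&(Q[:,1]>40)&(Q[:,1]<235)&(col.min(1)>190)
    idx=np.where(ok)[0];uv=np.c_[idx%640,idx//640];W=onz(cam,uv,84.)
    k=(W[:,1]>137)*2+(W[:,0]>460)
    for j in range(4):
        if (k==j).sum()>2: print(n,j,(k==j).sum(),W[k==j].mean(0).round(1))
# bar inner end
hsv=cv2.cvtColor(t9["color"],cv2.COLOR_BGR2HSV)
print("cols on bar row",[ (u,t9["color"][170,u].tolist()) for u in range(376,396)])
print(onz(t9,[[378,170],[386,170],[376,178],[386,178]],131.5).round(1).tolist())
cv2.imwrite("pics/t9z.png",cv2.resize(t9["color"][155:195,360:410],None,fx=14,fy=14,interpolation=cv2.INTER_NEAREST))
E
```

```text
plate ((457.6069030761719, 136.6283416748047), (81.17383575439453, 219.19859313964844), 0.7828216552734375)
top 0 31 [445.6  62.3  84. ]
top 1 23 [482.5  62.8  84. ]
top 2 26 [442.7 212.   84. ]
top 3 26 [480.9 213.2  84. ]
side 2 7 [441.4 207.6  84. ]
side 3 7 [479.6 209.   84. ]
cols on bar row [(376, [201, 193, 205]), (377, [204, 195, 207]), (378, [204, 196, 208]), (379, [203, 196, 208]), (380, [203, 195, 208]), (381, [204, 196, 207]), (382, [202, 192, 204]), (383, [200, 192, 204]), (384, [202, 196, 205]), (385, [212, 204, 214]), (386, [211, 204, 214]), (387, [204, 198, 208]), (388, [202, 195, 206]), (389, [205, 197, 207]), (390, [202, 195, 204]), (391, [203, 195, 206]), (392, [202, 197, 207]), (393, [199, 195, 204]), (394, [201, 195, 204]), (395, [203, 196, 206])]
[[609.2, -68.5, 131.5], [610.1, -84.8, 131.5], [592.0, -65.0, 131.5], [593.1, -85.3, 131.5]]
```

View pics/t9z.png

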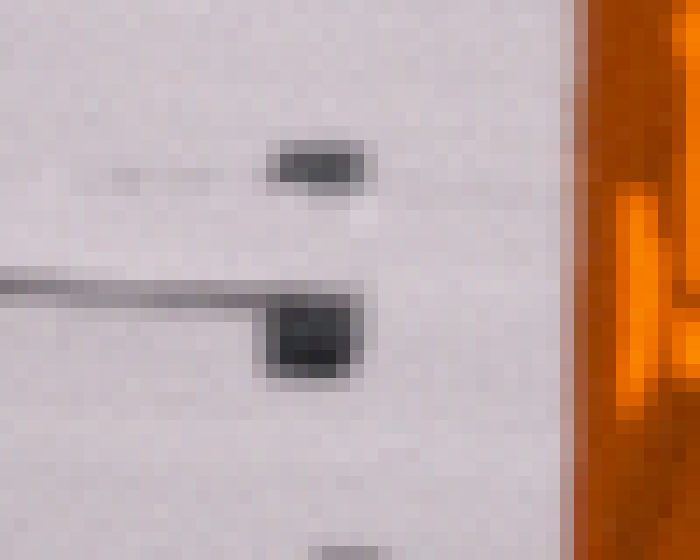

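```bash
python3 go.py 460 268 145 -21.85 0.8
```

```text
t 10.9 pos [603.8 197.7 109.2] F [-0.4  0.5 -1.5] M [ 0.66 -0.01 -0.05] w 13.3 q [ 0.4   0.44  1.22 -0.35  1.63  0.4 ]
rot cols x [ 1.     0.008 -0.002] z [ 0.001 -0.372 -0.928] grasp [603.8 204.8 126.9]
shift cm [-14.33  -5.3   -4.05] turn [-0.02  0.23 -0.3 ]
```

```bash
python3 -m pendant '[[[0,0.3,-0.8],[0,0,0]],[[0,0.67,-1.7],[0,0,0]],[[-0.7,0.4,-1.8],[0,0,0]],[[-2,-0.2,-2],[0,0.1,-0.1]],[[-3.5,-0.8,-2.2],[0,0.2,-0.2]],[[-5,-1.4,-2.5],[0,0.2,-0.3]],[[-6.5,-2,-2.8],[0,0.2,-0.3]],[[-8,-2.6,-3],[0,0.2,-0.3]],[[-9.5,-3.2,-3.2],[0,0.2,-0.3]],[[-11,-3.9,-3.5],[0,0.2,-0.3]],[[-12.5,-4.5,-3.75],[0,0.2,-0.3]],[[-13.6,-5,-3.95],[0,0.2,-0.3]],[[-14.3,-5.3,-4.05],[0,0.2,-0.3]],[[-14.3,-5.3,-4.05],[0,0.2,-0.3]],[[-14.3,-5.3,-4.05],[0,0.2,-0.3]],[[-14.3,-5.3,-4.05],[0,0.2,-0.3]]]'; python3 - <<'E'
from go import *
from plant import read_camera
from bar import *
st()
for n in ("side","top"):
    c=read_camera(n); np.savez(f"/tmp/{n}10.npz",**c)
    barfit(c,-5,190,435,490,125,170)
    a=c["color"][180:350,220:400] if n=="side" else c["color"][180:300,170:370]
    cv2.imwrite(f"pics/{n}10c.png",cv2.resize(a,None,fx=3.5 if n=="side" else 4,fy=3.5 if n=="side" else 4,interpolation=cv2.INTER_CUBIC))
E
```

```text
t: 12.23
tool_pos: [461.0, 260.9, 127.5]
tcp_rot: [2.761, 0.019, 0.004]
contact_force: [0.1, 0.9, -2.2]
width: 14.1
t 12.23 pos [461.  260.9 127.5] F [ 0.1  0.9 -2.2] M [ 0.66 -0.03  0.04] w 14.1 q [ 0.6   0.25  1.44 -0.32  1.66  0.59]
rot cols x [1.    0.014 0.   ] z [ 0.005 -0.372 -0.928] grasp [460.8 267.9 145.1]
n 310 y -3.4 189.2 pitch 0.03 ztop@mid 151.3 yaw slope -0.0073 x@mid 459.1 x pct [451.3 467.9]
n 768 y -4.9 189.7 pitch 0.25 ztop@mid 149.5 yaw slope -0.014 x@mid 463.4 x pct [455.5 471.3]
```

View pics/side10c.png

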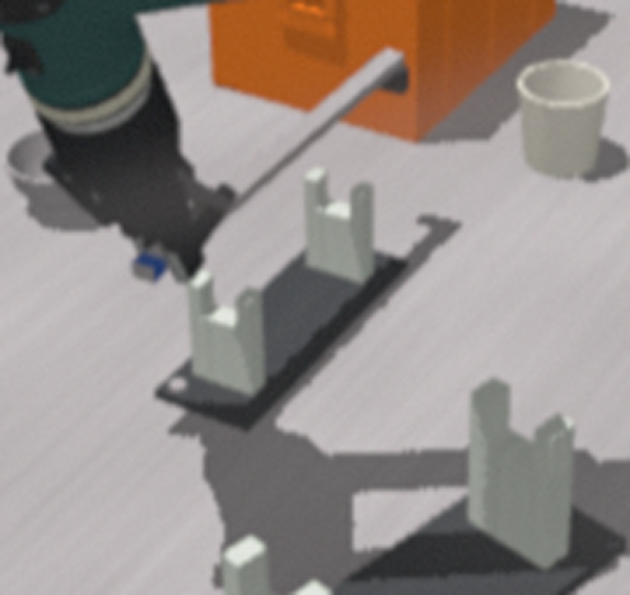

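View pics/top10c.png

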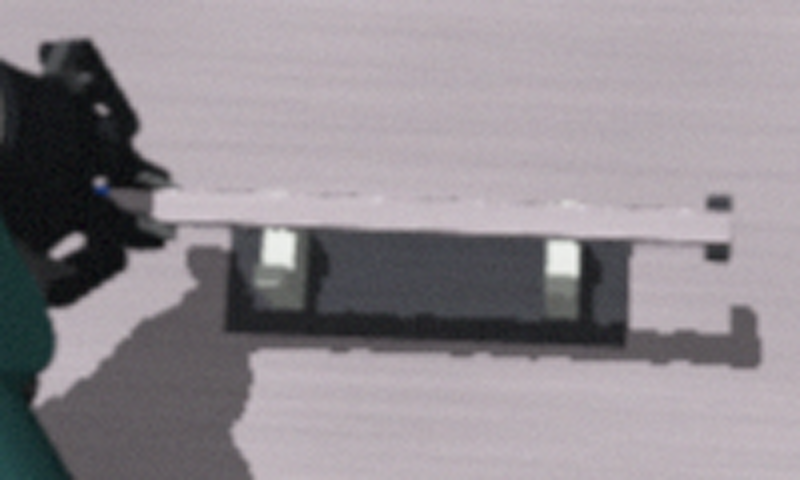

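```bash
python3 - <<'E'
from h import *
t=load("top",10);s=load("side",10)
print(onz(t,[[170+731/4,180+222/4]],149.).round(1), onz(t,[[170+731/4,180+252/4]],135.).round(1))
for x in (455,463,471): print(x,proj(s,[[x,-22.6,149.5],[x,137,149.5]]).round(1).tolist())
print("post cheek tops expected in side crop", ((proj(s,[[462.9+dx,137.6+dy,84] for dy in(-75,75) for dx in (-19,19)])-[220,180])*3.5).round(0).tolist())
E
```

```text
[[466.5 -22.1 149. ]] [[454.4 -23.3 135. ]]
455 [[334.7, 195.5], [301.0, 223.8]]
463 [[332.0, 194.8], [298.1, 222.9]]
471 [[329.3, 194.0], [295.2, 222.0]]
post cheek tops expected in side crop [[356.0, 189.0], [310.0, 175.0], [239.0, 295.0], [191.0, 278.0]]
```

The top view puts the runner's lug end at y≈-22, so its middle is at y≈138 and x≈462.8. The stand's cheeks centre at (462.9, 137.6) in the same camera, so they're aligned. I'll lower to just above the notch floors.

```bash
python3 -m pendant '[[[0,-0.25,0.6],[0,0,0]],[[0,-0.6,1.5],[0,0,0]],[[0,-1,2.5],[0,0,0]],[[0,-1.4,3.5],[0,0,0]],[[0,-1.8,4.5],[0,0,0]],[[0,-2.15,5.4],[0,0,0]],[[0,-2.35,5.9],[0,0,0]],[[0,-2.41,6.03],[0,0,0]],[[0,-2.41,6.03],[0,0,0]],[[0,-2.41,6.03],[0,0,0]]]'; python3 - <<'E'
from go import *
from plant import read_camera
from bar import *
st()
for n in ("side","top"):
    c=read_camera(n); np.savez(f"/tmp/{n}11.npz",**c)
    barfit(c,-5,200,435,490,74,110)
    a=c["color"][200:330,230:400] if n=="side" else c["color"][180:300,170:370]
    cv2.imwrite(f"pics/{n}11c.png",cv2.resize(a,None,fx=4,fy=4,interpolation=cv2.INTER_CUBIC))
E
```

```text
t: 13.17
tool_pos: [460.7, 261.2, 62.9]
tcp_rot: [2.761, 0.019, 0.004]
contact_force: [0.5, 0.4, -3.1]
width: 14.1
t 13.17 pos [460.7 261.2  62.9] F [ 0.5  0.4 -3.1] M [ 0.68  0.02 -0.07] w 14.1 q [ 0.6   0.3   1.51 -0.31  1.55  0.63]
rot cols x [1.    0.014 0.   ] z [ 0.005 -0.371 -0.929] grasp [460.6 268.3  80.5]
n 404 y -4.5 198.9 pitch 0.39 ztop@mid 86.5 yaw slope -0.0083 x@mid 458.7 x pct [439.4 477.7]
n 813 y -3.8 199.7 pitch 0.38 ztop@mid 85.2 yaw slope -0.0129 x@mid 463.3 x pct [445.6 479.5]
```

View pics/side11c.png

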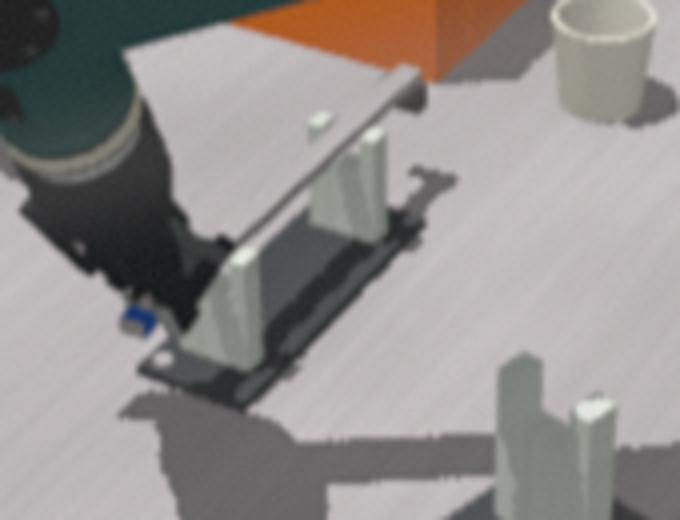

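View pics/top11c.png

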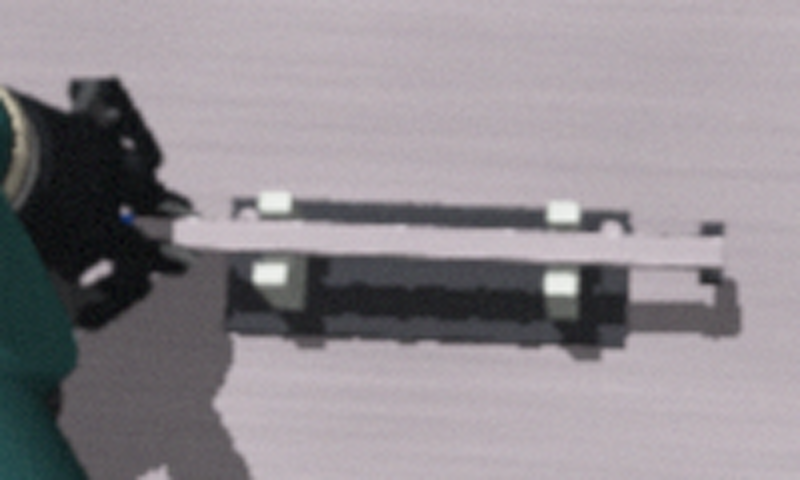

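The bar sits between the cheeks of both posts, at top-crop rows 217–250 on the left and 229–262 on the right, about 1.5 mm to the +x side. I'll nudge −x by 1 mm and lower gently.

```bash
python3 -m pendant '[[[-0.05,-0.1,0.25],[0,0,0]],[[-0.1,-0.22,0.55],[-0.2,0,0]],[[-0.1,-0.34,0.85],[-0.3,0,0]],[[-0.1,-0.44,1.1],[-0.3,0,0]],[[-0.1,-0.48,1.2],[-0.3,0,0]],[[-0.1,-0.48,1.2],[-0.3,0,0]],[[-0.1,-0.48,1.2],[-0.3,0,0]]]'; python3 go.py; python3 -m pendant '[[[0,-0.04,0.1],[0,0,0]],[[0,-0.06,0.15],[0,0,0]],[[0,-0.06,0.15],[0,0,0]]]'; python3 go.py
```

```text
t: 13.85
tool_pos: [459.3, 261.0, 49.4]
tcp_rot: [2.755, 0.019, 0.003]
contact_force: [-0.0, 0.8, -2.6]
width: 14.1
t 13.85 pos [459.3 261.   49.4] F [-0.   0.8 -2.6] M [ 0.67 -0.04 -0.03] w 14.1 q [ 0.6   0.31  1.52 -0.32  1.53  0.64]
rot cols x [ 1.     0.014 -0.001] z [ 0.005 -0.376 -0.926] grasp [459.2 268.1  67. ]
t: 14.1
tool_pos: [459.3, 261.0, 47.9]
tcp_rot: [2.756, 0.019, 0.003]
contact_force: [1.1, -0.2, -2.1]
width: 14.0
t 14.1 pos [459.3 261.   47.9] F [ 1.1 -0.2 -2.1] M [ 0.7   0.03 -0.01] w 14.0 q [ 0.6   0.32  1.53 -0.32  1.52  0.64]
rot cols x [ 1.     0.014 -0.   ] z [ 0.005 -0.376 -0.927] grasp [459.2 268.2  65.5]
```

```bash
python3 -m pendant '[[[0,-0.02,0.05],[0,0,0]],[[0,-0.04,0.1],[0,0,0]],[[0,-0.04,0.1],[0,0,0]]]'; python3 go.py|head -1; python3 -m pendant '[[[0,-0.02,0.05],[0,0,0]],[[0,-0.04,0.1],[0,0,0]],[[0,-0.04,0.1],[0,0,0]]]'; python3 go.py
```

```text
t: 14.35
tool_pos: [459.3, 261.0, 46.8]
tcp_rot: [2.756, 0.019, 0.003]
contact_force: [-0.2, -0.3, -3.1]
width: 13.7
t 14.35 pos [459.3 261.   46.8] F [-0.2 -0.3 -3.1] M [ 0.67 -0.   -0.02] w 13.7 q [ 0.6   0.32  1.53 -0.32  1.52  0.64]
t: 14.6
tool_pos: [459.4, 261.0, 46.3]
tcp_rot: [2.756, 0.019, 0.004]
contact_force: [-1.3, 0.1, 0.5]
width: 13.8
t 14.6 pos [459.4 261.   46.3] F [-1.3  0.1  0.5] M [ 0.45  0.15 -0.1 ] w 13.8 q [ 0.6   0.32  1.53 -0.32  1.52  0.64]
rot cols x [ 1.     0.014 -0.   ] z [ 0.005 -0.376 -0.926] grasp [459.3 268.2  63.9]
```

```bash
python3 -m pendant '[[[0,-0.02,0.05],[0,0,0]],[[0,-0.03,0.07],[0,0,0]],[[0,-0.03,0.07],[0,0,0]]]'; python3 - <<'E'
from go import *
from plant import read_camera
from bar import *
st()
for n in ("side","top"):
    c=read_camera(n); np.savez(f"/tmp/{n}12.npz",**c)
    barfit(c,-5,200,450,476,55,80)
    a=c["color"][200:330,230:400] if n=="side" else c["color"][180:300,170:370]
    cv2.imwrite(f"pics/{n}12c.png",cv2.resize(a,None,fx=4,fy=4,interpolation=cv2.INTER_CUBIC))
E
```

```text
t: 14.85
tool_pos: [459.5, 261.1, 45.8]
tcp_rot: [2.756, 0.019, 0.004]
contact_force: [-2.0, 2.1, 3.5]
width: 13.9
t 14.85 pos [459.5 261.1  45.8] F [-2.   2.1  3.5] M [ 0.08  0.32 -0.23] w 13.9 q [ 0.6   0.32  1.53 -0.32  1.52  0.64]
rot cols x [1.    0.014 0.   ] z [ 0.005 -0.376 -0.926] grasp [459.4 268.2  63.5]
n 302 y -4.3 199.7 pitch -0.86 ztop@mid 73.2 yaw slope -0.0129 x@mid 459.3 x pct [450.9 468.4]
n 720 y -4.3 199.5 pitch -0.89 ztop@mid 71.7 yaw slope -0.0128 x@mid 461.7 x pct [453.8 469.9]
```

View pics/side12c.png

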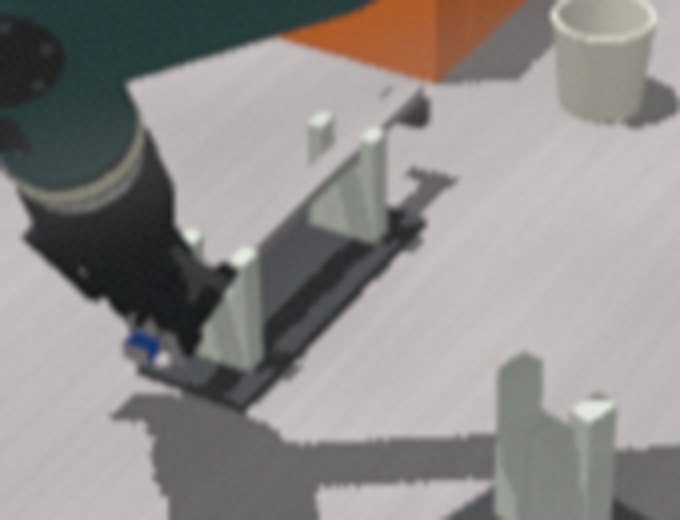

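View pics/top12c.png

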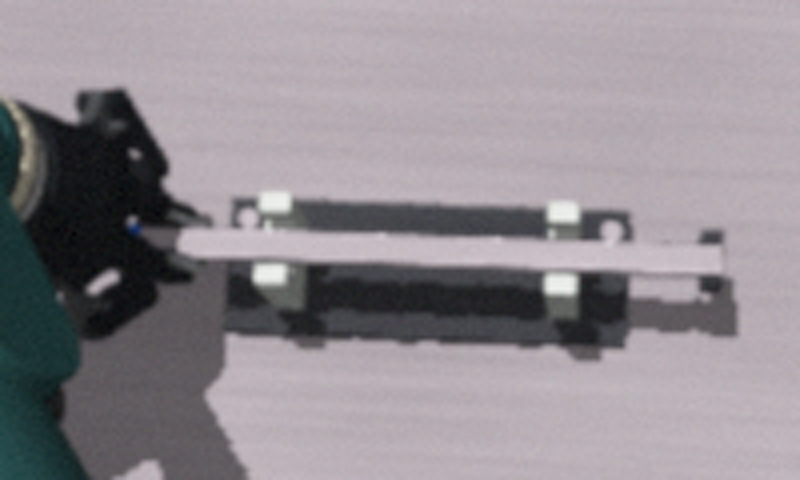

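The bar is in both notches. It's pressing on the near (+y) floor and the lug end is about 0.9° high. I'll level it by turning about the near post before releasing.

```bash
python3 -m pendant '[[[0,0.015,-0.04],[0.4,0,0]],[[0,0.03,-0.07],[0.8,0,0]],[[0,0.03,-0.07],[0.8,0,0]],[[0,0.03,-0.07],[0.8,0,0]]]'; python3 - <<'E'
from go import *
from plant import read_camera
from bar import *
st()
for n in ("side","top"):
    c=read_camera(n); np.savez(f"/tmp/{n}13.npz",**c)
    barfit(c,-5,200,450,476,55,80)
E
```

```text
t: 15.28
tool_pos: [459.5, 261.2, 46.3]
tcp_rot: [2.77, 0.019, 0.004]
contact_force: [-2.3, 2.3, 5.1]
width: 13.9
t 15.28 pos [459.5 261.2  46.3] F [-2.3  2.3  5.1] M [ 0.15  0.36 -0.2 ] w 13.9 q [ 0.6   0.31  1.53 -0.31  1.51  0.63]
rot cols x [1.    0.014 0.   ] z [ 0.005 -0.363 -0.932] grasp [459.4 268.1  64. ]
n 296 y -4.7 199.9 pitch -0.37 ztop@mid 72.0 yaw slope -0.0135 x@mid 459.2 x pct [450.9 468.7]
n 722 y -4.3 199.8 pitch -0.33 ztop@mid 70.2 yaw slope -0.0124 x@mid 461.7 x pct [453.8 469.7]
```

```bash
python3 -m pendant '[[[0,0.015,-0.04],[0,0,0]],[[0,0.015,-0.04],[0,0,0]]]'; python3 go.py | head -1; python3 -m pendant '[[[0,0,0],[0,0,0]],[[0,0,0],[0,0,0]],[[0,0,0],[0,0,0]],[[0,0,0],[0,0,0]],[[0,0,0],[0,0,0]],[[0,0,0],[0,0,0]],[[0,0,0],[0,0,0]],[[0,0,0],[0,0,0]]]' 0.6; python3 - <<'E'
from go import *
from plant import read_camera
from bar import *
st()
for n in ("side","top"):
    c=read_camera(n); np.savez(f"/tmp/{n}14.npz",**c)
    barfit(c,-5,200,450,476,55,80)
    a=c["color"][200:330,230:400] if n=="side" else c["color"][180:300,170:370]
    cv2.imwrite(f"pics/{n}14c.png",cv2.resize(a,None,fx=4,fy=4,interpolation=cv2.INTER_CUBIC))
E
```

```text
t: 15.55
tool_pos: [459.5, 261.2, 46.4]
tcp_rot: [2.77, 0.019, 0.004]
contact_force: [-2.6, 2.1, 4.8]
width: 13.9
t 15.55 pos [459.5 261.2  46.4] F [-2.6  2.1  4.8] M [ 0.23  0.2  -0.2 ] w 13.9 q [ 0.6   0.31  1.53 -0.31  1.51  0.63]
t: 16.22
tool_pos: [459.4, 261.0, 46.2]
tcp_rot: [2.77, 0.019, 0.003]
contact_force: [0.4, 0.3, -0.8]
width: 51.7
t 16.22 pos [459.4 261.   46.2] F [ 0.4  0.3 -0.8] M [ 0.18 -0.03  0.  ] w 51.7 q [ 0.6   0.31  1.53 -0.31  1.51  0.63]
rot cols x [ 1.     0.014 -0.   ] z [ 0.005 -0.363 -0.932] grasp [459.3 267.9  63.9]
n 279 y -4.2 200.0 pitch 0.01 ztop@mid 71.5 yaw slope -0.0138 x@mid 459.4 x pct [450.9 468.3]
n 712 y -4.4 199.7 pitch 0.0 ztop@mid 69.6 yaw slope -0.0147 x@mid 461.7 x pct [453.6 469.9]
```

View pics/side14c.png

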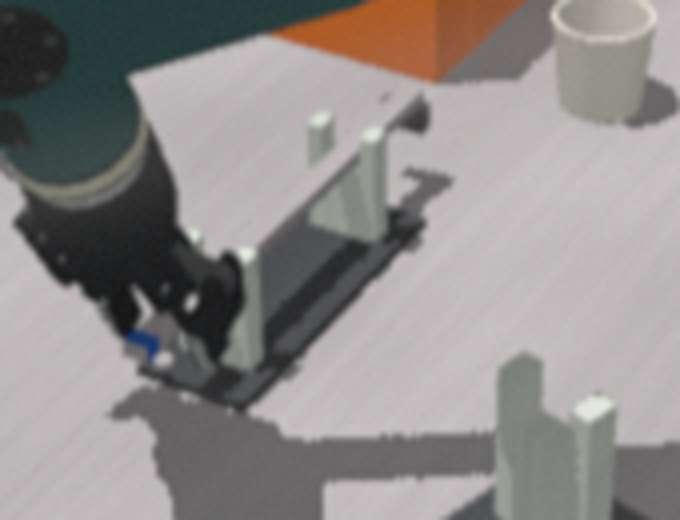

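View pics/top14c.png

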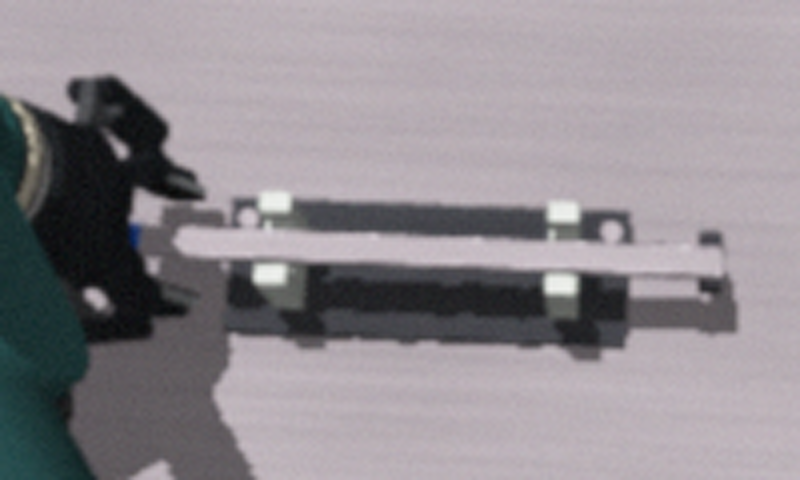

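Released. The runner is level (pitch 0.0°) and lies in both notches between the cheeks. I'll back off along the tool axis and do a final check.

```bash
python3 -m pendant '[[[0,0,-0.5],[0,0,0]],[[0,0,-1.5],[0,0,0]],[[0,0,-3],[0,0,0]],[[0,0,-5],[0,0,0]],[[0,0,-7.5],[0,0,0]],[[0,0,-10],[0,0,0]],[[0,0,-12.5],[0,0,0]],[[0,0,-15],[0,0,0]],[[0,0,-15],[0,0,0]],[[0,0,-15],[0,0,0]],[[0,0,-15],[0,0,0]],[[0,0,-15],[0,0,0]]]'; python3 - <<'E'
from go import *
from plant import read_camera
from bar import *
st()
for n in ("side","top"):
    c=read_camera(n); np.savez(f"/tmp/{n}15.npz",**c)
    barfit(c,-5,200,450,476,55,80)
    cv2.imwrite(f"pics/{n}15.png",c["color"])
    P=cloud(c); hsv=cv2.cvtColor(c["color"],cv2.COLOR_BGR2HSV)
    if n=="top":
        for nm,(u0,u1,v0,v1),zlo in(("bowl",(285,335,115,165),35),("jar",(180,215,125,170),60),("cup",(398,445,258,310),60)):
            Q=P[v0:v1,u0:u1].reshape(-1,3);R_=Q[(Q[:,2]>zlo)&(Q[:,2]<80)];print(nm,cv2.minEnclosingCircle(R_[:,:2].astype(np.float32)))
        m=(hsv[...,0]>5)&(hsv[...,0]<16)&(hsv[...,1]>180)&(c["depth"]>0);Q=P[m];Q=Q[Q[:,2]>158];print(cv2.minAreaRect(Q[:,:2].astype(np.float32)))
E
```

```text
t: 17.32
tool_pos: [458.0, 314.8, 184.5]
tcp_rot: [2.768, 0.019, -0.0]
contact_force: [-0.0, -0.3, -0.0]
width: 51.0
t 17.32 pos [458.  314.8 184.5] F [-0.  -0.3 -0. ] M [ 0.19  0.06 -0.02] w 51.0 q [ 0.67  0.29  1.28 -0.3   1.81  0.62]
rot cols x [ 1.     0.014 -0.003] z [ 0.002 -0.365 -0.931] grasp [458.  321.8 202.2]
n 289 y -4.4 199.5 pitch 0.02 ztop@mid 71.6 yaw slope -0.0151 x@mid 459.0 x pct [450.7 467.8]
n 714 y -4.3 199.7 pitch -0.11 ztop@mid 69.7 yaw slope -0.0124 x@mid 461.8 x pct [454.  469.9]
bowl ((704.3646240234375, 80.63591003417969), 45.108375549316406)
jar ((671.8569946289062, 328.15997314453125), 25.874561309814453)
cup ((397.6330871582031, -167.81851196289062), 36.141292572021484)
((608.89404296875, -257.20166015625), (214.6968536376953, 264.2619934082031), 0.398734450340271)
```

View pics/top15.png

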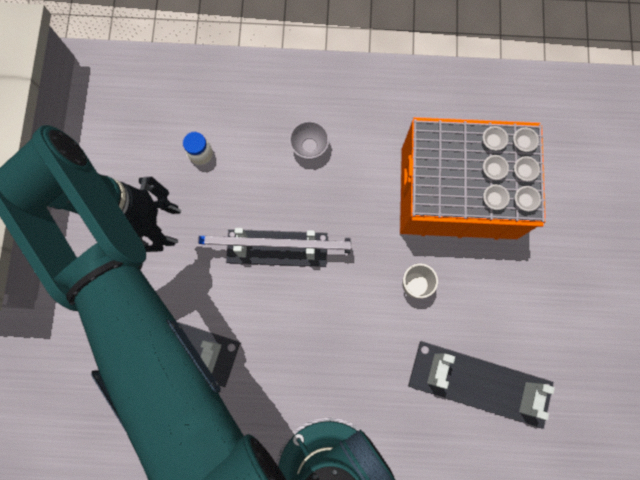

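View pics/side15.png

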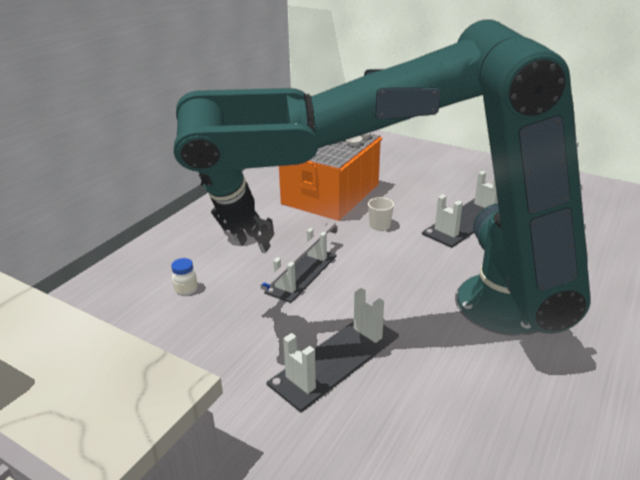

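The runner lies in both notches, from (200,239) to (351,246) in the top view, lug end outside the posts. Bowl, jar, cup and crate all measure within 2 mm of their starting positions, and the gripper is clear. Handing in.

```bash
python3 -c "
from plant import manip
print(manip.close_job())"
```

```text
the job is handed in; nothing more can be done
None
```

The runner is seated in both notches of the smallest stand, lug down and released, and I handed the job in at about 17 s of the 58 s. The hand-in reported no verdict.

**What I did:** I gripped the plain end, tilted the bar level and drew it out through the slot in small steps. The lug went through on the first try, with no force beyond sensor noise (about 1 N) along the pull. I then lowered it while still held, felt it touch the notch floors, levelled it about 0.5°, opened the gripper and backed off.

**Last checks, from the top camera:**

| Check | Result |
|---|---|
| Bar pitch | about 0.1° |
| Bar centre height | about 65 mm (seated height 65 mm) |
| Offset from the stand's middle line | 1–2 mm |
| Offset along the stand | about 1 mm, measured just before lowering |
| Bowl, jar, cup and crate | within about 2 mm of where they started |
| Force on the tool after backing off | about 0 N |

**Disagreements:**
- **Camera offset:** the side camera placed the bar 3–5 mm to the −x side of the top camera. It showed the stand shifted the same way, so I aligned the two within one view.
- **Gripper width:** it read about 14 mm on the 16 mm bar.
- **Leftover moment:** a reading of about 0.19 N m remained after release. The tool was clear of everything, and I did not look into it.

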